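Show a tablet's rear label to the reader

ROBOT

A 7-joint arm with a two-finger parallel gripper is mounted at the origin on the work surface. World frame = base frame: x ahead of the robot, y to its left, z up, the work surface at z = 0. Lengths are in mm, angles in rad, forces in N, time in s.
With the tool pointing down it reaches from about 375 to 925 mm from the base axis. Payload 3.1 kg.
Tool frame: the origin (TCP) lies at the very end of the fingers, on their centre line; the grasp point (between the pads) lies 19 mm behind it (bot.grip_depth is the distance from the TCP to the grasp point, in mm); z points along the fingers, y is the line along which they close (so a half turn about z gives the same grasp; the last joint's range is limited). The gripper opens to 85 mm and grips with 20 to 120 N. Pads are 22 mm wide; open, the fingers measure 114 mm over their backs; the gripper's body (76 mm by 85 mm) begins 54 mm behind the grasp point. The pads swing forward as they close: fully open they stand 13 mm farther back than shut.
Start: joints at [-1.401, 0.383, 0.044, 1.598, -0.018, 1.161, -0.05], TCP at [171.974, 626.84, 231.269] pointing down, gripper open.
Joint ranges: [-2.61, 2.61], [-0.41, 2.15], [-1.48, 1.57], [0, 2.5], [-1.57, 4.71], [0.05, 1.97], [-2.85, 2.85]. Speed limits (rad/s): [2.79, 2.79, 3.14, 3.14, 3.14, 3.14, 3.14].

INTERFACE

Orientations are given as a rotation vector (axis times angle).
In Python, from plant import get_state, vision, workorder, bot gives the robot as it stands. The module is installed in compiled form; this text tells all that it offers.
- The arm moves only by the tool arm_command, never from a script. Its argument "plan" is a list of rows, each a list of 3 entries, a list of its own where there are three numbers: the shift along the tool's x, y, z in m, then the turn about the tool's z in degrees, then the finger opening in m, from 0 to 0.0854. In form: [[[dx, dy, dz], roll, hand], ...]. A call has 1 to 5 rows; each row is the pose to reach, as a shift and turn from the pose commanded when the call began, along the tool's axes at that moment; what a row does not reach only later rows make up. A row lasts 1/10 s, in which the tool goes at most 50 mm and 8.59 degrees, less where a joint would pass 70% of its speed; a pose out of reach is approached as far as the arm can. A call with a gripper value outside its range is refused whole. The fingers move at their own pace and stop on an object; "newtons" is the grip in N (left out, the last holds). Time passes only in rows, so rows that repeat a pose let the fingers close. It gives the time, the measured TCP pose, the force, the opening and the grip force at its end, in the units of the state.
- get_state(): the state, without advancing time (a new reading comes with each control period).
- vision.snapshot(name): name is "scene" or "top" or "wrist"; returns a dict with "image" (400x640x3 uint8, red, green, blue), "range_z" (400x640 float32, mm along the optical axis (not along the pixel's ray), 0 where there is no reading), "fx", "fy", "cx", "cy" (pixels), "R" (3x3) and "t" (3): a world point X has camera coordinates R X + t. Camera axes: x right, y down, z forward; pixel columns grow to the right and rows downward; lengths in mm; the calibration is good to about 2 mm. The wrist camera is an equidistant fisheye: a pixel r from the principal point sees the ray r / f radians off the axis. A picture is of the moment at which its call begins.
- workorder.close_job(): hands the job in; it is judged then, once.
The state is a dict: "time": time; "joint_positions": joint angles; "joint_vel": joint speeds; "effort": joint torques, N m; "eef_pos": TCP position; "orientation": TCP orientation; "wrist_force": force on the tool from outside, world axes, zero at the start; "torque": the same for the moment, N m; "width": finger opening in mm; "finger_force": force on a finger pad.
Only numpy, scipy, OpenCV 4.12 (cv2) and the standard library are available. Lean on these libraries where they do the work, as an engineer would, in place of code of your own. Each camera call takes 0.05 s, during which the arm holds its last target. There are 200 camera calls.

TASK

Take the larger of the two tablets from its stand, lift it to the label reader and hold it with its back square against the reader's spring hood, its middle on the middle of the hood, pressed lightly so that the hood gives about 6 mm, for two seconds. Then set it down, not dropped, in the other stand, the one that was empty from the start, fully down and leaning back just as it stood before, and let go. Never push the hood to its stop, and leave the smaller tablet, the mug, the spray can and the screwdriver where they are.

Things in the scene. Friction and masses are not known exactly. Their poses are not given: they have to be found in the camera images.
- tablet: larger tablet, black rigid slab 110 wide, 150 tall, 10 mm thick, 0.17 to 0.35 kg, screen in front, paper label behind. Origin: middle of its lower edge at the back face; x out of the screen (back x=0, screen x=10 mm), y along its width, z up its height. It stands on its lower edge, top leaning 25 degrees towards the robot, screen away from it. Its top 50 mm are free of the stand, for pinching
- tablet_mid (a point): centre of the larger tablet: 5 mm in front of the back face, 75 mm above the lower edge; axes as tablet
- small_tablet: the smaller tablet, black, 80 wide, 125 tall, 12 mm thick, leaning in its own stand; origin and axes like the larger one. A bystander
- empty_stand_seat (a point): empty stand: where a seated tablet's origin belongs, middle of the ledge at the prongs' front face, 45 mm over the desk. z vertical, x level from prongs to lip (away from the robot at yaw 0), y along the ledge. Up the prongs is (-0.423, 0, 0.906), out of the prongs (0.906, 0, 0.423) in these axes; a tablet leans back on the prongs. Prongs to lip: 24 mm
- empty_stand: the empty stand itself, foot 120 x 120 mm; origin on the desk 45 mm straight below its seat point, same axes
- full_stand_seat (a point): same point and axes of the stand in which the larger tablet starts. All three stands are alike: dark foot, aluminium ledge 120 mm wide (square to the prongs) with a front lip 12 mm high, and behind it two prongs 18 mm wide, 36 mm either side of the middle, reaching 100 mm up the slope from the ledge
- reader: label reader: dark foot 160 x 110 mm, grey column on the robot's side, white tilted head carrying a black rubber hood, an open frame 60 wide and 56 high with 4 mm walls, centred on the viewing axis. Origin on the desk, z up, x to the viewing side (away from the robot at yaw 0)
- view (a point): fixed point on the viewing axis, 205 mm over the desk. x: along that axis out of the hood, away from the robot and 40 degrees above level; y: level across the hood; z: up along the hood's face. Hold the tablet with its x, y, z along these. The free hood's rim lies 0 to 25 mm out along x from here, set differently each time and not told: find it by touch. It holds its setting below 40 N
- hood (a joint): how far the hood is pushed in against its spring, m: 0 free, 0.018 the stop. It starts to give at about 1.3 N and takes 0.5 N more per mm (about 4.3 N at 6 mm), and springs back by itself
- mug: white mug, 76 mm wide, 90 mm tall, origin under its middle; bystander
- spray_can: blue can, 52 mm wide, 170 mm tall, origin under its middle; bystander
- screwdriver: screwdriver lying on the desk, x along its length; bystander
There are look-alikes about, which are no part of the job. What is shaped like the tablet but brown or orange is not meant.

How it is judged (in metres and radians):
On the way, in this order (a step that is already met when the one before it is completed fails the run):
1. the tablet is held still, upright, square and centred with its back against the hood, which is pressed in 3 to 10 mm, for two seconds (value of joint hood between 0.003 and 0.01 m and y of tablet_mid in the frame of view between -0.01 and 0.01 m and z of tablet_mid in the frame of view between -0.012 and 0.012 m and x of tablet_mid in the frame of view between -0.01 and 0.035 m and x of reader in the frame of tablet below -0.05 m and z of reader in the frame of tablet below 0 m and angle between the x axis of tablet and the x axis of view, either way round below 0.14 rad and angle between the z axis of tablet and the z axis of view, either way round below 0.14 rad and linear speed of tablet below 0.03 m/s and contact force between the fingers and tablet above 1 N), for 1.8 s.
2. the tablet is set down on the empty stand's ledge while still held (x of tablet in the frame of empty_stand_seat between -0.01 and 0.025 m and y of tablet in the frame of empty_stand_seat between -0.018 and 0.018 m and z of tablet in the frame of empty_stand_seat between -0.008 and 0.016 m and contact force between the fingers and tablet above 0.5 N and contact force between tablet and empty_stand above 0.5 N and linear speed of tablet below 0.15 m/s), for 0.1 s.
At the end, for the whole second after the job is handed in: the larger tablet stands upright in the empty stand, screen to the front, its origin -8 to +18 mm in x, 15 mm either way in y and -7 to +12 mm in z from the seat point, leaning 20 to 36 degrees, square to the stand within 7 degrees, at rest and released; the hood is free again (x of tablet in the frame of empty_stand_seat between -0.008 and 0.018 m and y of tablet in the frame of empty_stand_seat between -0.015 and 0.015 m and z of tablet in the frame of empty_stand_seat between -0.007 and 0.012 m and angle between tablet's own z axis and vertical between 0.35 and 0.63 rad and x of empty_stand in the frame of tablet below 0 m and angle between the y axis of tablet and the y axis of empty_stand_seat, either way round below 0.12 rad and linear speed of tablet below 0.02 m/s and contact force between the fingers and tablet below 0.1 N and value of joint hood below 0.002 m); the robot touches nothing.
It fails at once if the hood is pushed in more than 15 mm, to its stop (value of joint hood above 0.015 m).
It fails at once if the tablet is dropped on the desk (height (world z) of tablet_mid below 0.06 m).
It fails at once if the smaller tablet is disturbed (distance of small_tablet from where it was at the start of the episode above 0.02 m).
It fails at once if the mug, spray can or screwdriver is disturbed (distance of any of mug, spray_can, screwdriver from where it was at the start of the episode above 0.025 m).
It also fails if it takes over 69 s, if anything falls off the work surface, if the arm or the gripper's body presses on something with over 40 N, if the wrist force passes 120 N, or if a joint passes its speed limit or range.

## Working session

There is one attempt and no reset: what is moved stays moved. The work goes in short steps, Python scripts to look and compute and a tool call to move; the robot and the scene stay as the last step left them, time stands still between calls to the robot, and variables do not carry over. Pictures are saved under pics/ and viewed, at most 10 in all, crops included, and the job is handed in when it is done.

Besides the shell and the picture viewer there is one more tool, called as name([rows], argument=value, ...), one row to a line, values as JSON. arm_command: Moves the arm, as the interface text tells. Its arguments: {"type":"object","properties":{"plan":{"type":"array"},"newtons":{"type":"number"}},"required":["plan"]}

```bash
mkdir -p pics
python3 - <<'E'
from plant import get_state, vision, bot
import cv2, numpy as np
s=get_state(); print(s)
for n in ["scene","top","wrist"]:
    d=vision.snapshot(n); np.savez(n+"0.npz",**d)
    cv2.imwrite(f"pics/{n}0.png",d["image"][:,:,::-1]); print(n,d["fx"],d["fy"],d["cx"],d["cy"],d["R"].tolist(),d["t"])
print([a for a in dir(bot) if a[0]!='_'])
E
```

```text
{'time': 0.0, 'joint_positions': array([-1.40081418,  0.38385369,  0.04384168,  1.59959148, -0.01788567,
        1.16119695, -0.04986703]), 'joint_vel': array([-6.38483361e-04,  1.72879604e-04,  1.94120699e-04, -1.37776490e-03,
       -3.82500783e-05, -7.60399509e-04,  1.36780668e-03]), 'effort': array([ 1.88558224e-04, -4.33478594e+01,  1.02475841e+00, -2.49500084e+01,
        1.05230839e-02,  1.16419545e-02,  6.23658906e-06]), 'eef_pos': array([171.74905336, 625.91272189, 229.86710977]), 'orientation': array([-0.41917626, -3.11330166,  0.00416194]), 'wrist_force': array([-0.1528516 ,  0.16663495, -0.53824124]), 'torque': array([-0.02741248,  0.05462767, -0.03076605]), 'finger_force': 0.0, 'width': 85.31881015285174}
scene 462.43237998894756 462.43237998894756 317.44903441926965 198.0258998934056 [[0.2773316637091269, 0.9607730548152347, 0.001511768940522509], [0.5212432065833766, -0.14913713692570213, -0.8402759272883423], [-0.807089008657042, 0.2338231201797764, -0.5421568781952203]] [ -86.1603929  -195.51528212 2000.56513325]
top 497.3475562243156 497.3475562243156 324.9910559398289 199.91836329108278 [[0.02015773702208273, -0.9997960465588485, 0.0012373049120485832], [-0.9942472269873933, -0.020176043817922373, -0.10519210466444749], [0.10519561429084083, 0.0008902478048831503, -0.9944511502295218]] [ -97.90984284  562.05680182 1735.80607829]
wrist 309.70691628693146 309.70691628693146 318.2567474179596 204.02794901190916 [[0.2651629437874449, 0.9642013968031773, -0.002068730233932455], [0.9318564229811926, -0.25571556773145687, 0.2573968829812774], [0.2476534275770781, -0.07017987476893324, -0.9663035573704282]] [-648.22525548  -32.64727591  379.98129735]
['MotionError', 'grip_depth']
```

View pics/scene0.png

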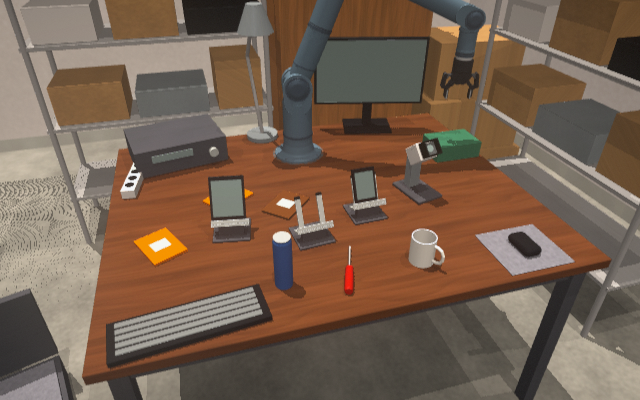

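View pics/top0.png

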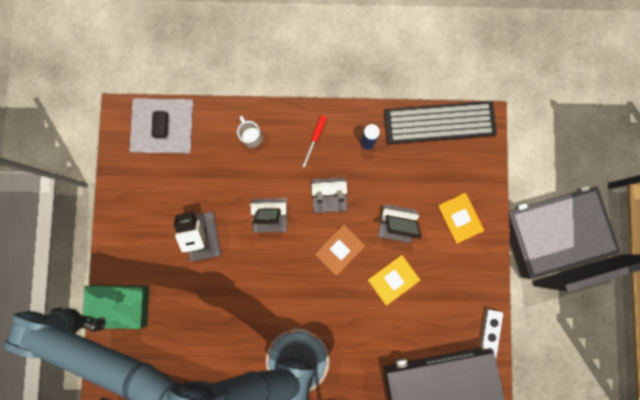

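The scene view shows the larger tablet in its stand at (228,198), the empty stand at (312,225), the small tablet at (364,187), and the reader at (420,170). The top view shows them at (400,225), (329,195), (268,214) and (195,235). Orange and brown look-alikes lie flat on the desk. Next I'll measure.

```bash
cat > h.py <<'E'
import numpy as np, cv2
def load(n): return dict(np.load(n))
def cloud(d):
    h,w=d["range_z"].shape; u,v=np.meshgrid(np.arange(w),np.arange(h)); z=d["range_z"].astype(float)
    P=np.stack([(u-d["cx"])/d["fx"]*z,(v-d["cy"])/d["fy"]*z,z],-1)
    return (P-d["t"])@d["R"]
def ray(d,uv,zp):
    uv=np.atleast_2d(uv).astype(float)
    r=np.c_[(uv[:,0]-d["cx"])/d["fx"],(uv[:,1]-d["cy"])/d["fy"],np.ones(len(uv))]@d["R"]
    c=-d["R"].T@d["t"]; return c+r*((zp-c[2])/r[:,2])[:,None]
def plane(P):
    c=np.median(P,0); 
    for k in range(5):
        n=np.linalg.svd(P-P.mean(0),full_matrices=False)[2][2]; r=np.abs((P-P.mean(0))@n)
        P=P[r<max(2.5*np.median(r),1)]
    return P.mean(0),n,len(P)
E
python3 - <<'E'
from h import *
for n,boxes in (("scene",dict(big=(195,165,265,250),empty=(280,180,345,255),small=(335,155,395,228),reader=(385,130,450,210))),("top",dict(big=(370,195,430,250),empty=(300,170,357,220),small=(240,190,295,238),reader=(165,200,228,268)))):
    d=load(n+"0.npz"); C=cloud(d); 
    for k,(a,b,c,e) in boxes.items():
        P=C[b:e,a:c].reshape(-1,3); ok=(d["range_z"][b:e,a:c].reshape(-1)>0)&(P[:,2]>12)&(P[:,2]<320); P=P[ok]
        print(n,k,len(P),"min",P.min(0).round(),"max",P.max(0).round(), "med",np.median(P,0).round())
    cr=[d["image"][b:e,a:c] for (a,b,c,e) in boxes.values()]
    cr=[cv2.resize(cv2.copyMakeBorder(x,0,92-len(x),0,72-x.shape[1],cv2.BORDER_CONSTANT),None,fx=5.4,fy=5.4,interpolation=1)  for x in cr]
    if n=="scene": S=cr
    else: T=cr
M=np.vstack([np.hstack(S),np.hstack(T)]); M=cv2.resize(M,(800,int(M.shape[0]*800/M.shape[1]))); print(M.shape)
cv2.imwrite("pics/crops.png",M[:,:,::-1])
E
```

```text
scene big 2009 min [  16. -433.   12.] max [ 541. -221.  189.] med [ 481. -348.  104.]
scene empty 1198 min [ 317. -246.   12.] max [808. -36. 174.] med [ 613. -130.   67.]
scene small 1248 min [371.  52.  12.] max [565. 286. 166.] med [512. 108.  87.]
scene reader 1716 min [-87. 168.  12.] max [550. 655. 233.] med [417. 352.  72.]
top big 905 min [ 425. -416.   12.] max [ 560. -266.  194.] med [ 485. -343.   96.]
top empty 619 min [ 520. -198.   12.] max [650.   5. 147.] med [601. -97.  51.]
top small 750 min [429.  36.  12.] max [569. 174. 174.] med [512. 111.  72.]
top reader 1364 min [342. 281.  12.] max [514. 471. 234.] med [429. 341. 179.]
(511, 800, 3)
```

View pics/crops.png

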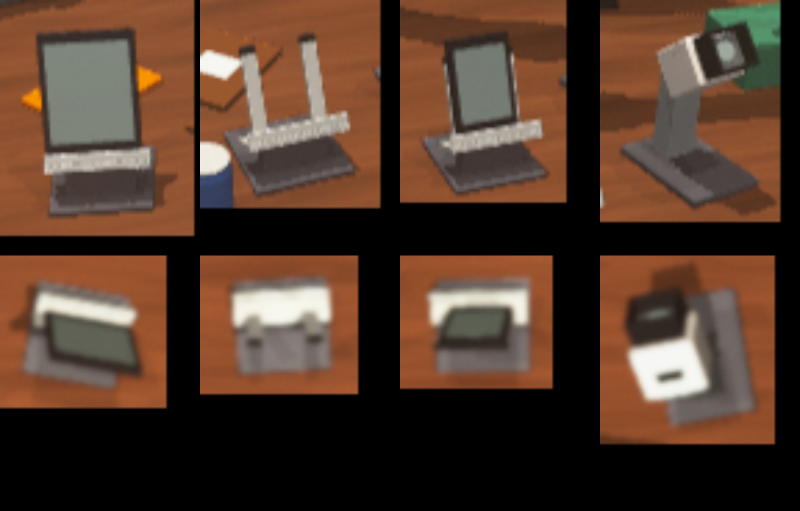

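The crops confirm which objects are which: the big tablet is clearly yawed, the empty stand is nearly square, and the reader is turned a little to the left. Moves allow only shifts and roll, so I'm testing in free space what happens to the tool's tilt at the reach limit.

arm_command([
  [[0, 0.4, 0], 0, 0.0854],
  [[0, 0.4, 0], 0, 0.0854],
  [[0, 0.4, 0], 0, 0.0854],
  [[0, 0.4, 0], 0, 0.0854],
  [[0, 0.4, 0], 0, 0.0854],
])

```text
time: 0.65
eef_pos: [237.6, 866.3, 231.0]
orientation: [0.419, 3.114, 0.0]
wrist_force: [1.1, 1.2, 0.8]
width: 85.2
finger_force: 0.0
```

arm_command([
  [[0, 0.2, 0], 0, 0.0854],
  [[0, 0.2, 0], 0, 0.0854],
  [[0, 0.2, 0], 0, 0.0854],
])

```text
time: 0.95
eef_pos: [258.6, 901.0, 153.2]
orientation: [-0.457, -3.081, 0.214]
wrist_force: [1.5, 3.2, 5.2]
width: 85.4
finger_force: 0.0
```

Run:
```python
from plant import get_state
from scipy.spatial.transform import Rotation as R
s=get_state(); print(s["time"],s["joint_positions"].round(3),s["eef_pos"],R.from_rotvec(s["orientation"]).as_matrix().round(3).tolist())
```

```text
0.95 [-1.339  1.339  0.107  0.116 -0.111  1.825 -0.052] [258.5720757  901.01484443 153.17034485] [[-0.957, 0.288, -0.039], [0.29, 0.948, -0.133], [-0.001, -0.138, -0.99]]
```

arm_command([
  [[0, 0, 0], 0, 0.0854],
  [[0, 0, 0], 0, 0.0854],
  [[0, 0, 0], 0, 0.0854],
])

```text
time: 1.25
eef_pos: [254.2, 866.7, 41.8]
orientation: [-0.462, -3.042, 0.437]
wrist_force: [-0.0, -0.9, -8.2]
width: 85.5
finger_force: 0.0
```

arm_command([
  [[0, -0.1, 0], 0, 0.0854],
  [[0, -0.1, 0], 0, 0.0854],
  [[0, -0.1, 0], 0, 0.0854],
])

```text
time: 1.55
eef_pos: [236.5, 820.2, 165.0]
orientation: [-0.463, -3.078, 0.229]
wrist_force: [0.5, 1.9, 2.1]
width: 85.0
finger_force: 0.0
```

Run:
```python
from plant import get_state
from scipy.spatial.transform import Rotation as R
s=get_state(); print(s["time"],s["joint_positions"].round(3),s["eef_pos"],R.from_rotvec(s["orientation"]).as_matrix().round(3).tolist())
```

```text
1.55 [-1.375  0.963  0.097  0.804 -0.084  1.525 -0.031] [236.49444344 820.19336516 164.9675986 ] [[-0.956, 0.291, -0.042], [0.294, 0.945, -0.142], [-0.002, -0.148, -0.989]]
```

arm_command([
  [[0, 0, 0], 0, 0.0854],
])

```text
time: 1.65
eef_pos: [234.4, 809.2, 162.6]
orientation: [-0.465, -3.072, 0.262]
wrist_force: [-0.5, -0.5, -0.5]
width: 85.3
finger_force: 0.0
```

arm_command([
  [[0, 0, 0], 0, 0.0854],
  [[0, 0, 0], 0, 0.0854],
])

```text
time: 1.85
eef_pos: [236.3, 818.3, 158.0]
orientation: [-0.464, -3.075, 0.247]
wrist_force: [-0.4, 0.3, 0.7]
width: 85.4
finger_force: 0.0
```

Tilt gained at a limit persists, so I can ratchet the tool tilt. Pushing upward with q6 at its limit should tilt it outward. First, precise measurements.

Run:
```python
from h import *
from scipy.optimize import least_squares
d=load("scene0.npz"); C=cloud(d); I=d["image"].astype(int)
def box(a,b,c,e):
    m=np.zeros(I.shape[:2],bool); m[b:e,a:c]=1; return m
sat=I.max(2)-I.min(2)
for k,b in dict(big=(195,165,265,222),small=(335,155,395,212)).items():
    m=box(*b)&(sat<40)&(I.sum(2)>210)&(I.sum(2)<450)&(C[...,2]>50)   # grey screen
    n_,lab,st,_=cv2.connectedComponentsWithStats(m.astype(np.uint8)); j=1+np.argmax(st[1:,4]); m=lab==j
    mm=cv2.erode(m.astype(np.uint8),np.ones((3,3)))>0
    c,n,N=plane(C[mm]); n=n*np.sign(n[0])
    print(k,st[j],"plane c",c.round(1),"n",n.round(3),"yaw",np.degrees(np.arctan2(n[1],n[0])).round(1),"lean",np.degrees(np.arcsin(n[2])).round(1),N)
    # whole dark+grey front silhouette, corners projected on plane
    dd=np.abs((C-c)@n); s=box(*b)&(dd<7)&(sat<45)&(I.sum(2)<450)&(C[...,2]>30)
    s=cv2.morphologyEx(s.astype(np.uint8),cv2.MORPH_OPEN,np.ones((3,3)))
    cs=max(cv2.findContours(s,0,1)[0],key=cv2.contourArea); q=cv2.approxPolyDP(cs,5,True)[:,0]
    r=np.c_[(q[:,0]-d["cx"])/d["fx"],(q[:,1]-d["cy"])/d["fy"],np.ones(len(q))]@d["R"]; o=-d["R"].T@d["t"]
    X=o+r*(((c-o)@n)/(r@n))[:,None]; print(q.tolist()); print(X.round(1).tolist())
    P=C[s>0]; y=np.cross([0,0,1],n); y/=np.linalg.norm(y); z=np.cross(n,y); Q=np.c_[(P-c)@y,(P-c)@z]
    lo,hi=np.percentile(Q,[.5,99.5],axis=0); print("w,h",hi-lo, "top mid",(c+y*(lo[0]+hi[0])/2+z*hi[1]).round(1))
# FK fit
D=[((.3838,1.5996,1.1612),649.0,229.9,0),((1.339,.116,1.825),937.4,153.2,0),((.963,.804,1.525),853.6,165,0)]
def f(p):
    h,a,b,c,e,g=p; o=[]
    for (q2,q4,q6),r,z,_ in D:
        s1,s2,s3=q2,q2+q4,q2+q4+q6
        o+=[a*np.sin(s1)+b*np.sin(s2)+c*np.sin(s3)-r, h+a*np.cos(s1)+b*np.cos(s2)+c*np.cos(s3)-z]
    return o
r=least_squares(lambda p:np.r_[f(p),(np.array(p[4:]))],[350,400,400,250,0,0]); print(r.x.round(1),np.round(r.fun,1))
```

```text
big [ 210  179   34   39 1145] plane c [ 478.  -347.4  126.6] n [ 0.06   0.998 -0.027] yaw 86.6 lean -1.5 1002
[[223, 177], [229, 219]]
[[-651.6, -294.6, -438.8], [559.9, -353.1, 101.1]]
w,h [ 62.11346877 121.64065089] top mid [ 472.5 -345.6  183.7]
small [354 170  21  30 507] plane c [501.8 109.7 112.3] n [0.909 0.057 0.414] yaw 3.6 lean 24.4 314
[[373, 167], [352, 170], [357, 203], [369, 191], [368, 201], [376, 199]]
[[476.9, 147.1, 161.8], [480.7, 70.4, 164.1], [527.3, 76.2, 60.9], [510.8, 124.0, 90.5], [525.0, 116.8, 60.3], [522.6, 146.9, 61.5]]
w,h [ 80.77157905 143.82496038] top mid [478.4 107.3 164.1]
[305.9 490.9 508.7 326.7   0.    0. ] [-0.1  0.4  0.6  0.6 -0.6 -1.   0.   0. ]
```

```bash
cat >> h.py <<'E'
def plane(P,n0=None,tol=5):
    rng=np.random.default_rng(0); best=None
    for _ in range(400):
        a,b,c=P[rng.choice(len(P),3,False)]; n=np.cross(b-a,c-a); L=np.linalg.norm(n)
        if L<1: continue
        n/=L; k=np.abs((P-a)@n)<tol
        if best is None or k.sum()>best.sum(): best=k
    for _ in range(3):
        Q=P[best]; c=Q.mean(0); n=np.linalg.svd(Q-c,full_matrices=False)[2][2]; best=np.abs((P-c)@n)<tol
    return c,n,best.sum()
E
python3 - <<'E'
from h import *
def yl(n): return "yaw",np.degrees(np.arctan2(n[1],n[0])).round(1),"lean",np.degrees(np.arcsin(n[2])).round(1)
S=load("scene0.npz"); T=load("top0.npz")
def msk(d,b): 
    m=np.zeros((400,640),bool); m[b[1]:b[3],b[0]:b[2]]=1; return m
out={}
for d,b,nm in ((S,(195,165,265,222),"S"),(T,(375,205,430,245),"T"),(S,(335,155,395,212),"Ssmall")):
    C=cloud(d); I=d["image"].astype(int); sat=I.max(2)-I.min(2)
    m=msk(d,b)&(sat<45)&(I.sum(2)<450)&(C[...,2]>55)&(C[...,2]<200)&(d["range_z"]>0)
    m=cv2.erode(m.astype(np.uint8),np.ones((3,3)))>0
    P=C[m]; c,n,N=plane(P); n*=np.sign(n[0]); print(nm,len(P),N,c.round(1),n.round(3),*yl(n))
    y=np.cross([0,0,1],n); y/=np.linalg.norm(y); z=np.cross(n,y)
    m2=msk(d,b)&(sat<45)&(I.sum(2)<450)&(np.abs((C-c)@n)<6)&(C[...,2]>40)
    P=C[m2]; Q=np.c_[(P-c)@y,(P-c)@z]; lo,hi=np.percentile(Q,[1,99],axis=0); print("w,h",(hi-lo).round(),"topmid",(c+y*(lo[0]+hi[0])/2+z*hi[1]).round(1))
# bright aluminium in scene and top for stands; feet
for d,nm,bs in ((S,"S",dict(full=(195,205,265,245),empty=(285,180,345,250),small=(335,190,395,228))),(T,"T",dict(full=(375,195,430,225),empty=(300,170,357,215),small=(240,190,295,215)))):
    C=cloud(d); I=d["image"].astype(int); sat=I.max(2)-I.min(2)
    for k,b in bs.items():
        m=msk(d,b)&(sat<40)&(I.sum(2)>(430 if nm=="S" else 520))
        n_,lab,st,cen=cv2.connectedComponentsWithStats(m.astype(np.uint8)); j=1+np.argmax(st[1:,4]); m=lab==j
        rr=cv2.minAreaRect(np.argwhere(m)[:,::-1].astype(np.float32)); P=C[m&(d["range_z"]>0)]; 
        P=P[(P[:,2]>25)&(P[:,2]<160)]
        print(nm,k,st[j],"rect",np.round(rr[0],1),np.round(rr[1],1),round(rr[2],1),"mean",P.mean(0).round(1),"z pct",np.percentile(P[:,2],[2,50,98]).round(),"y pct",np.percentile(P[:,1],[1,99]).round())
E
```

```text
S 1306 1123 [ 472.4 -347.4  124.2] [ 0.894 -0.15   0.421] yaw -9.5 lean 24.9
w,h [107. 137.] topmid [ 444.6 -342.3  185. ]
T 457 450 [ 470.8 -343.4  135.4] [ 0.892 -0.146  0.427] yaw -9.3 lean 25.3
w,h [107. 145.] topmid [ 445.4 -340.4  189.4]
Ssmall 678 578 [500.8 107.2 114. ] [0.906 0.046 0.42 ] yaw 2.9 lean 24.8
w,h [ 81. 115.] topmid [478.  107.4 163.3]
S full [211 218  38  10 240] rect [229.5 222.6] [ 6.8 37.5] 86.1 mean [ 521.9 -351.6   61.1] z pct [52. 61. 70.] y pct [-408. -294.]
S empty [285 195  49  40 587] rect [308.5 212.9] [37.5 42.8] 77.2 mean [ 594.3 -100.5   78.5] z pct [ 51.  68. 129.] y pct [-156.  -41.]
S small [350 198  36  12 195] rect [367.7 203.7] [ 7.2 35.6] 82.1 mean [542.9 110.7  61.5] z pct [51. 61. 70.] y pct [ 56. 171.]
T full [383 209  36  11 197] rect [400.5 214.1] [35.2  6.6] 7.9 mean [ 516.9 -348.7   56.1] z pct [43. 54. 72.] y pct [-405. -291.]
T empty [312 181  35  14 374] rect [328.8 187.9] [12.4 34.3] 85.9 mean [605.8 -98.3  50.5] z pct [36. 48. 73.] y pct [-156.  -40.]
T small [251 202  35  13 230] rect [268. 208.] [12. 34.] 90.0 mean [534.6 111.8  53.8] z pct [38. 52. 72.] y pct [ 56. 172.]
```

arm_command([
  [[0, -0.05, -0.2], 0, 0.0854],
  [[0, -0.05, -0.2], 0, 0.0854],
  [[0, -0.05, -0.2], 0, 0.0854],
  [[0, -0.05, -0.2], 0, 0.0854],
  [[0, -0.05, -0.2], 0, 0.0854],
])

```text
time: 2.35
eef_pos: [231.9, 804.3, 364.8]
orientation: [-0.464, -3.077, 0.241]
wrist_force: [0.3, 0.4, 1.6]
width: 85.5
finger_force: 0.0
```

arm_command([
  [[0, -0.05, -0.18], 0, 0.0854],
  [[0, -0.05, -0.18], 0, 0.0854],
  [[0, -0.05, -0.18], 0, 0.0854],
  [[0, -0.05, -0.18], 0, 0.0854],
])

```text
time: 2.75
eef_pos: [217.1, 758.6, 496.9]
orientation: [0.47, 3.103, -0.126]
wrist_force: [0.2, 0.8, -1.8]
width: 85.9
finger_force: 0.0
```

arm_command([
  [[0, 0, -0.05], 0, 0.0854],
  [[0, 0, -0.05], 0, 0.0854],
])

```text
time: 2.95
eef_pos: [204.5, 749.8, 534.5]
orientation: [-0.439, -3.1, 0.057]
wrist_force: [2.4, -1.2, 0.1]
width: 85.4
finger_force: 0.0
```

arm_command([
  [[0, 0, -0.05], 0, 0.0854],
  [[0, 0, -0.05], 0, 0.0854],
])

```text
time: 3.15
eef_pos: [205.8, 735.9, 563.0]
orientation: [0.455, 3.107, -0.009]
wrist_force: [-0.3, -0.3, 1.9]
width: 85.2
finger_force: 0.0
```

```bash
cat > st.py <<'E'
from plant import get_state
import numpy as np
from scipy.spatial.transform import Rotation as R
s=get_state(); M=R.from_rotvec(s["orientation"]).as_matrix(); z=M[:,2]
print(s["time"],s["joint_positions"].round(3),s["eef_pos"].round(1),"f",s["wrist_force"].round(1)); print(M.round(3).tolist(),"tilt",np.degrees(np.arccos(-z[2])).round(1),"az",np.degrees(np.arctan2(z[1],z[0])).round(1))
E
python3 st.py
```

```text
3.15 [-1.433  0.653  0.239  0.537 -0.154  1.967 -0.021] [205.8 735.9 563. ] f [-0.3 -0.3  1.9]
[[-0.958, 0.287, 0.001], [0.287, 0.958, -0.006], [-0.002, -0.006, -1.0]] tilt 0.3 az -83.9
```

The ratchet works: the tool is vertical again. I'm moving over to the larger tablet's azimuth and rolling so the closing line follows its normal.

arm_command([
  [[-0.177, -0.168, 0.03], 42, 0.0854],
  [[-0.177, -0.168, 0.03], 42, 0.0854],
  [[-0.177, -0.168, 0.03], 42, 0.0854],
  [[-0.177, -0.168, 0.03], 42, 0.0854],
  [[-0.177, -0.168, 0.03], 42, 0.0854],
])

```text
time: 3.65
eef_pos: [329.4, 522.2, 527.8]
orientation: [1.547, 2.724, -0.03]
wrist_force: [0.6, -0.3, -0.1]
width: 85.5
finger_force: 0.0
```

arm_command([
  [[-0.244, -0.007, 0.0], 40.7, 0.0854],
  [[-0.244, -0.007, 0.0], 40.7, 0.0854],
  [[-0.244, -0.007, 0.0], 40.7, 0.0854],
  [[-0.244, -0.007, 0.0], 40.7, 0.0854],
  [[-0.244, -0.007, 0.0], 40.7, 0.0854],
])

```text
time: 4.15
eef_pos: [450.2, 309.2, 533.2]
orientation: [2.392, 2.011, -0.023]
wrist_force: [-0.3, -0.1, -0.7]
width: 85.4
finger_force: 0.0
```

```bash
python3 st.py
python3 - <<'E'
from h import *
S=load("scene0.npz"); T=load("top0.npz")
def msk(b): 
    m=np.zeros((400,640),bool); m[b[1]:b[3],b[0]:b[2]]=1; return m
def yl(n): return np.degrees(np.arctan2(n[1],n[0])).round(1),np.degrees(np.arcsin(n[2])).round(1)
# lips in scene
C=cloud(S); I=S["image"].astype(int); sat=I.max(2)-I.min(2)
for k,b in dict(full=(195,205,265,245),empty=(285,200,345,250),small=(335,190,395,228)).items():
    m=msk(b)&(sat<40)&(I.sum(2)>430); P=C[m&(S["range_z"]>0)]; P=P[(P[:,2]>48)&(P[:,2]<72)]
    P=P[P[:,0]>np.percentile(P[:,0],90)-30]
    f=cv2.fitLine(P[:,:2].astype(np.float32),cv2.DIST_HUBER,0,.01,.01).ravel(); f*=np.sign(f[1])
    lo,hi=np.percentile(P[:,1],[1,99]); print("lip",k,len(P),"yaw",np.degrees(np.arctan2(-f[0],f[1])).round(1),"mid",P.mean(0).round(1),(lo+hi)/2,hi-lo)
# feet in top view: dark grey at low height
C=cloud(T); I=T["image"].astype(int); sat=I.max(2)-I.min(2)
for k,b in dict(full=(370,195,430,250),empty=(300,170,357,220),small=(240,190,295,238),reader=(165,200,228,268)).items():
    m=msk(b)&(sat<35)&(C[...,2]>3)&(C[...,2]<22); P=C[m]; r=cv2.minAreaRect(P[:,:2].astype(np.float32)); print("foot",k,len(P),np.round(r[0],1),np.round(r[1],1),round(r[2],1),np.median(P[:,2]).round(1))
# reader head: white pixels top
m=msk((165,200,228,268))&(sat<30)&(I.sum(2)>600)&(C[...,2]>150); P=C[m]; c,n,N=plane(P,tol=4); n*=np.sign(n[2]); print("white T",len(P),N,c.round(1),n.round(3),yl(n)); 
Q=P[np.abs((P-c)@n)<4]; r=cv2.minAreaRect(Q[:,:2].astype(np.float32)); print(np.round(r[0],1),np.round(r[1],1),round(r[2],1))
m=msk((165,200,228,268))&(I.sum(2)<130)&(C[...,2]>120); P=C[m];print("black T",len(P),P.mean(0).round(1),P.min(0).round(),P.max(0).round())
C=cloud(S); I=S["image"].astype(int); sat=I.max(2)-I.min(2)
m=msk((405,132,450,172))&(sat<40)&(I.sum(2)<180)&(C[...,2]>120)&(C[...,2]<260)&(C[...,0]>300); P=C[m]; print("black S",len(P),P.mean(0).round(1),np.percentile(P,[2,98],axis=0).round())
c,n,N=plane(P,tol=4);n*=np.sign(n[0]);print(N,c.round(1),n.round(3),yl(n))
E
```

```text
4.15 [-1.225  0.089  0.597  1.367 -0.032  1.714 -0.807] [450.2 309.2 533.2] f [-0.3 -0.1 -0.7]
[[0.172, 0.985, -0.0], [0.985, -0.172, -0.022], [-0.022, 0.004, -1.0]] tilt 1.3 az -90.5
lip full 226 yaw -9.0 mid [ 522.7 -350.8   61.1] -350.9085954623467 114.7366970665222
lip empty 214 yaw 4.0 mid [620.7 -99.2  61.5] -97.57950690219522 117.11595022668632
lip small 180 yaw 0.6 mid [543.8 111.8  61.9] 113.45778897661343 114.95980737859426
foot full 291 [ 488.5 -344.7] [117.2 117.1] 81.3 8.3
foot empty 464 [ 585.9 -100.5] [117.8 115.9] 4.8 8.5
foot small 347 [508.5 112.7] [116.  115.2] 1.9 8.4
foot reader 692 [428.7 349.2] [158.3 106.7] 11.3 11.2
white T 379 300 [407.7 345.1 185. ] [-0.631 -0.153  0.761] (np.float64(-166.4), np.float64(49.5))
[406.8 346. ] [56.2 72.7] 15.0
black T 214 [468.9 356.7 202.4] [440. 327. 172.] [500. 392. 232.]
black S 202 [471.6 357.5 201.6] [[447. 326. 176.]
 [497. 393. 229.]]
91 [473.7 332.4 200.7] [ 0.209 -0.978 -0.006] (np.float64(-77.9), np.float64(-0.3))
```

Measured points, all consistent with the stated heights:

| Item | Position (mm) | Yaw |
|---|---|---|
| Full stand seat | (498, -351, 45) | -9.3° |
| Empty stand seat | (596, -100, 45) | 4.5° |
| View point | (474, 358, 205) | about 12.5° |

The larger tablet leans 25°. I'm going to the ratchet place at azimuth -9° and pushing up.

arm_command([
  [[-0.187, 0.119, -0.09], 0, 0.0854],
  [[-0.187, 0.119, -0.09], 0, 0.0854],
  [[-0.187, 0.119, -0.09], 0, 0.0854],
  [[-0.187, 0.119, -0.09], 0, 0.0854],
  [[-0.187, 0.119, -0.09], 0, 0.0854],
])

```text
time: 4.65
eef_pos: [536.1, 106.4, 629.4]
orientation: [2.385, 2.014, -0.022]
wrist_force: [0.1, -0.6, 0.3]
width: 85.5
finger_force: 0.0
```

arm_command([
  [[-0.187, 0.119, -0.09], 0, 0.0854],
  [[-0.187, 0.119, -0.09], 0, 0.0854],
  [[-0.187, 0.119, -0.09], 0, 0.0854],
  [[-0.187, 0.119, -0.09], 0, 0.0854],
  [[-0.187, 0.119, -0.09], 0, 0.0854],
])

```text
time: 5.15
eef_pos: [602.6, -72.3, 668.5]
orientation: [2.358, 1.994, 0.018]
wrist_force: [0.6, 0.4, -0.6]
width: 85.7
finger_force: 0.0
```

arm_command([
  [[0, 0, -0.1], 0, 0.0854],
  [[0, 0, -0.1], 0, 0.0854],
  [[0, 0, -0.1], 0, 0.0854],
])

```text
time: 5.45
eef_pos: [585.0, -66.0, 705.2]
orientation: [2.319, 1.968, 0.085]
wrist_force: [-0.3, -0.0, 0.3]
width: 85.2
finger_force: 0.0
```

```bash
python3 st.py
```

```text
5.45 [-0.321  0.232  0.505  0.857 -0.098  1.967 -0.039] [585.  -66.  705.2] f [-0.3 -0.   0.3]
[[0.164, 0.981, 0.107], [0.986, -0.16, -0.039], [-0.022, 0.112, -0.994]] tilt 6.5 az -20.3
```

arm_command([
  [[0, 0.04, -0.2], 0, 0.0854],
  [[0, 0.04, -0.2], 0, 0.0854],
  [[0, 0.04, -0.2], 0, 0.0854],
  [[0, 0.04, -0.2], 0, 0.0854],
  [[0, 0.04, -0.2], 0, 0.0854],
])

```text
time: 5.95
eef_pos: [577.8, -64.7, 734.7]
orientation: [2.283, 1.94, 0.14]
wrist_force: [0.9, -0.5, -0.6]
width: 85.3
finger_force: 0.0
```

```bash
python3 st.py
```

```text
5.95 [-0.368  0.209  0.556  0.825 -0.098  1.966 -0.038] [577.8 -64.7 734.7] f [ 0.9 -0.5 -0.6]
[[0.163, 0.973, 0.162], [0.986, -0.157, -0.047], [-0.021, 0.168, -0.986]] tilt 9.7 az -16.3
```

arm_command([
  [[0, 0.04, -0.2], 0, 0.0854],
  [[0, 0.04, -0.2], 0, 0.0854],
])

```text
time: 6.15
eef_pos: [569.8, -64.1, 765.9]
orientation: [2.247, 1.909, 0.198]
wrist_force: [-0.2, -0.5, 1.2]
width: 85.6
finger_force: 0.0
```

arm_command([
  [[0, 0.04, -0.2], 0, 0.0854],
  [[0, 0.04, -0.2], 0, 0.0854],
])

```text
time: 6.35
eef_pos: [557.8, -63.1, 796.1]
orientation: [2.212, 1.879, 0.254]
wrist_force: [-0.1, -0.0, 0.3]
width: 85.4
finger_force: 0.0
```

arm_command([
  [[0, 0.04, -0.2], 0, 0.0854],
])

```text
time: 6.45
eef_pos: [551.3, -61.5, 813.4]
orientation: [2.189, 1.862, 0.284]
wrist_force: [0.0, 0.6, -0.8]
width: 85.5
finger_force: 0.0
```

arm_command([
  [[0, 0.04, -0.2], 0, 0.0854],
])

```text
time: 6.55
eef_pos: [541.9, -60.2, 834.3]
orientation: [2.163, 1.84, 0.322]
wrist_force: [-0.2, 0.1, 0.7]
width: 85.4
finger_force: 0.0
```

```bash
python3 st.py
```

```text
6.55 [-0.594  0.136  0.793  0.714 -0.096  1.966 -0.038] [541.9 -60.2 834.3] f [-0.2  0.1  0.7]
[[0.163, 0.924, 0.347], [0.987, -0.147, -0.07], [-0.013, 0.354, -0.935]] tilt 20.7 az -11.4
```

arm_command([
  [[0, 0.04, -0.2], 0, 0.0854],
])

```text
time: 6.65
eef_pos: [531.2, -58.9, 854.4]
orientation: [2.137, 1.819, 0.357]
wrist_force: [0.1, 0.4, 0.8]
width: 85.3
finger_force: 0.0
```

arm_command([
  [[0, 0.04, -0.2], 0, 0.0854],
])

```text
time: 6.75
eef_pos: [519.5, -57.4, 873.8]
orientation: [2.112, 1.798, 0.391]
wrist_force: [-0.4, 0.5, 0.0]
width: 85.5
finger_force: 0.0
```

```bash
python3 st.py
```

```text
6.75 [-0.805  0.1    0.999  0.678 -0.086  1.967 -0.038] [519.5 -57.4 873.8] f [-0.4  0.5  0. ]
[[0.162, 0.894, 0.419], [0.987, -0.142, -0.078], [-0.01, 0.426, -0.905]] tilt 25.2 az -10.5
```

The tilt is 25.2° and the closing line matches the tablet's normal. I'm moving to the pre-grasp pose.

arm_command([
  [[-0.096, -0.108, 0.176], 0, 0.0854],
  [[-0.096, -0.108, 0.176], 0, 0.0854],
  [[-0.096, -0.108, 0.176], 0, 0.0854],
  [[-0.096, -0.108, 0.176], 0, 0.0854],
  [[-0.096, -0.108, 0.176], 0, 0.0854],
])

```text
time: 7.25
eef_pos: [480.3, -150.8, 666.7]
orientation: [2.112, 1.805, 0.396]
wrist_force: [0.6, 0.2, 0.6]
width: 85.5
finger_force: 0.0
```

arm_command([
  [[-0.096, -0.108, 0.176], 0, 0.0854],
  [[-0.096, -0.108, 0.176], 0, 0.0854],
  [[-0.096, -0.108, 0.176], 0, 0.0854],
  [[-0.096, -0.108, 0.176], 0, 0.0854],
  [[-0.096, -0.108, 0.176], 0, 0.0854],
])

```text
time: 7.75
eef_pos: [439.1, -246.2, 459.7]
orientation: [2.122, 1.797, 0.384]
wrist_force: [-0.4, -0.4, -0.5]
width: 85.7
finger_force: 0.0
```

arm_command([
  [[-0.096, -0.108, 0.176], 0, 0.0854],
  [[-0.096, -0.108, 0.176], 0, 0.0854],
  [[-0.096, -0.108, 0.176], 0, 0.0854],
  [[-0.096, -0.108, 0.176], 0, 0.0854],
  [[-0.096, -0.108, 0.176], 0, 0.0854],
])

```text
time: 8.25
eef_pos: [400.3, -337.7, 256.5]
orientation: [2.12, 1.798, 0.386]
wrist_force: [0.4, 0.5, -0.8]
width: 85.4
finger_force: 0.0
```

```bash
python3 st.py
python3 - <<'E'
from plant import vision
import cv2,numpy as np
d=vision.snapshot("wrist"); np.savez("wrist1.npz",**d); cv2.imwrite("pics/wrist1.png",d["image"][:,:,::-1])
E
```

```text
8.25 [-0.368 -0.276  1.025  2.176  0.048  0.725  0.492] [ 400.3 -337.7  256.5] f [ 0.4  0.5 -0.8]
[[0.165, 0.896, 0.413], [0.986, -0.146, -0.077], [-0.009, 0.42, -0.907]] tilt 24.8 az -10.6
```

View pics/wrist1.png

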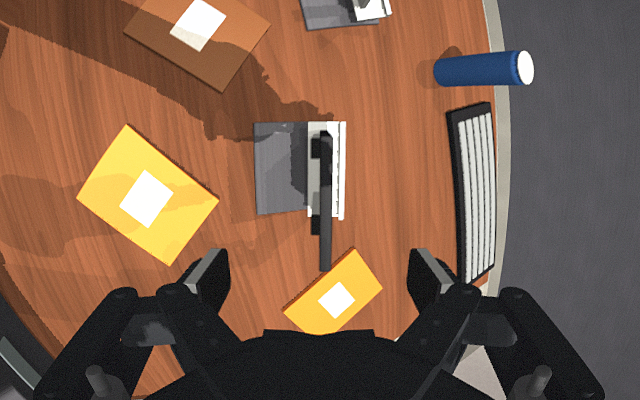

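The wrist view shows the tablet edge-on, columns 318–331 and rows 132–270, midway between the fingers (about columns 215 and 425). I'm checking this against the projected model points.

```bash
cat >> h.py <<'E'
def proj(d,X):
    c=np.atleast_2d(X)@d["R"].T+d["t"]; th=np.arctan2(np.hypot(c[:,0],c[:,1]),c[:,2]); a=np.arctan2(c[:,1],c[:,0])
    return np.c_[d["cx"]+d["fx"]*th*np.cos(a),d["cy"]+d["fx"]*th*np.sin(a)]
def frame(o,yaw,lean):
    a,l=np.radians([yaw,lean]); x=np.array([np.cos(l)*np.cos(a),np.cos(l)*np.sin(a),np.sin(l)]); y=np.array([-np.sin(a),np.cos(a),0])
    return np.array(o,float),np.c_[x,y,np.cross(x,y)]
E
python3 - <<'E'
from h import *
d=load("wrist1.npz"); o,M=frame((498,-351.6,45),-9.3,25)
p=[[x,y,150] for x in (0,10) for y in (-55,55)]
print(proj(d,o+np.array(p)@M.T).round(1))
I=d["image"].astype(int); m=((I.max(2)-I.min(2)<30)&(I.sum(2)<200)).astype(np.uint8); m[:,:300]=0; m[:,345:]=0; m[:125]=0; m[275:]=0
c=max(cv2.findContours(m,0,1)[0],key=cv2.contourArea)[:,0]; print(c.min(0),c.max(0)); 
for r in (140,170,200,230,260): print(r,np.where(m[r])[0][[0,-1]])
# range on top edge
C=d["range_z"]; print([C[r,325] for r in (150,180,210,240,260)])
E
```

```text
[[318.9 269.7]
 [318.9 132.6]
 [331.  269.7]
 [332.6 132.6]]
[311 131] [331 271]
140 [300 323]
170 [300 331]
200 [305 331]
230 [312 331]
260 [320 326]
[np.float32(223.73465), np.float32(228.7277), np.float32(235.31274), np.float32(242.305), np.float32(246.4335)]
```

The prediction matches within 1 pixel. Going down, then closing with a moderate grip.

arm_command([
  [[0.003, 0.005, 0.05], 0, 0.0854],
  [[0.003, 0.005, 0.09], 0, 0.0854],
  [[0.003, 0.005, 0.118], 0, 0.0854],
  [[0.003, 0.005, 0.118], 0, 0.0854],
  [[0.003, 0.005, 0.118], 0, 0.0854],
])

```text
time: 8.8
eef_pos: [448.9, -326.4, 169.9]
orientation: [2.1, 1.806, 0.385]
wrist_force: [0.7, 1.3, 0.6]
width: 85.3
finger_force: 0.0
```

```bash
python3 st.py
```

```text
8.8 [-1.016 -0.411  1.565  2.222  0.449  0.544  0.142] [ 448.9 -326.4  169.9] f [0.7 1.3 0.6]
[[0.154, 0.895, 0.42], [0.988, -0.132, -0.081], [-0.018, 0.427, -0.904]] tilt 25.3 az -11.0
```

The arm hit the joint 2 and joint 3 limits because the redundant elbow has drifted. I'll fit a 7-joint kinematic model and plan a path that unwinds joint 3.

```bash
cat > kin.py <<'E'
import numpy as np, itertools
from scipy.spatial.transform import Rotation as R
from scipy.optimize import least_squares
Q=np.array([[-1.40081418,0.38385369,0.04384168,1.59959148,-0.01788567,1.16119695,-0.04986703],[-1.339,1.339,.107,.116,-.111,1.825,-.052],[-1.375,.963,.097,.804,-.084,1.525,-.031],[-1.433,.653,.239,.537,-.154,1.967,-.021],[-1.225,.089,.597,1.367,-.032,1.714,-.807],[-.321,.232,.505,.857,-.098,1.967,-.039],[-.594,.136,.793,.714,-.096,1.966,-.038],[-.805,.1,.999,.678,-.086,1.967,-.038],[-.368,-.276,1.025,2.176,.048,.725,.492],[-1.016,-.411,1.565,2.222,.449,.544,.142]])
P=np.array([[171.75,625.9,229.9],[258.57,901,153.2],[236.5,820.2,165],[205.8,735.9,563],[450.2,309.2,533.2],[585,-66,705.2],[541.9,-60.2,834.3],[519.5,-57.4,873.8],[400.3,-337.7,256.5],[448.9,-326.4,169.9]])
Z=np.array([[0.003,0,-1],[-.039,-.133,-.99],[-.042,-.142,-.989],[.001,-.006,-1],[0,-.022,-1],[.107,-.039,-.994],[.347,-.07,-.935],[.419,-.078,-.905],[.413,-.077,-.907],[.42,-.081,-.904]])
Y=np.array([[.264,.964,0],[.288,.948,-.138],[.291,.945,-.148],[.287,.958,-.006],[.985,-.172,.004],[.981,-.16,.112],[.924,-.147,.354],[.894,-.142,.426],[.896,-.146,.42],[.895,-.132,.427]])
def fk(q,p,s):
    h,a,b,c,y0,c7,e=p
    M=R.from_euler('z',y0+s[0]*q[0]).as_matrix()@R.from_euler('y',q[1]).as_matrix(); x=np.array([0,0,h])+M@[0,0,a]
    M=M@R.from_euler('z',s[1]*q[2]).as_matrix(); x=x+M@[e,0,0]; M=M@R.from_euler('y',q[3]).as_matrix(); x=x+M@[-e,0,b]
    M=M@R.from_euler('z',s[2]*q[4]).as_matrix()@R.from_euler('y',q[5]).as_matrix(); x=x+M@[0,0,c]
    return x,M@R.from_euler('z',c7+s[3]*q[6]).as_matrix()
def fit():
    best=None
    for s in itertools.product((1,-1),repeat=4):
        for y0 in (0,np.pi,):
          for c7 in (0,1.57,3.14,-1.57):
            def f(p):
                o=[]
                for q,x,z,y in zip(Q,P,Z,Y):
                    X,M=fk(q,p,s); o+=[*(X-x),*(300*(M[:,2]-z)),*(300*(M[:,1]-y))]
                return o
            r=least_squares(f,[306,491,509,327,y0,c7,0],loss='soft_l1',f_scale=5,max_nfev=60)
            if best is None or r.cost<best[0].cost: best=(r,s)
    return best
if __name__=="__main__":
    r,s=fit(); print(s,r.x.round(3).tolist(),r.cost)
    for q,x,z in zip(Q,P,Z):
        X,M=fk(q,r.x,s); print((X-x).round(1),(M[:,2]-z).round(3))
E
timeout 500 python3 kin.py
```

```text
(-1, -1, -1, -1) [322.204, 482.491, 514.315, 340.892, -0.055, 202.58, 2.769] 294.2089041976709
[-3.9  6.8 -5.8] [-0.004 -0.003  0.   ]
[ 9.  -6.2  2. ] [-0.007  0.004 -0.001]
[ 5.1 -2.8 -2.8] [-0.007  0.003 -0.   ]
[ 2.   1.7 -1.9] [-0.001 -0.     0.   ]
[-5.8  4.2 -2. ] [-0.001 -0.001  0.   ]
[ 2.4  5.8 -0.8] [-0.003 -0.006  0.   ]
[1.5 4.7 2. ] [-0.004 -0.019  0.   ]
[-1.3  3.2  2.8] [-0.006 -0.023  0.   ]
[4.6 5.9 1.7] [-0.005 -0.023 -0.   ]
[-7.  -0.7  3.6] [-0.006 -0.023 -0.   ]
```

```bash
cat > sim.py <<'E'
import numpy as np
from kin import fk,Q
from scipy.spatial.transform import Rotation as R
p=[322.204,482.491,514.315,340.892,-.055,202.58,2.769]; s=(-1,-1,-1,-1)
LO=np.array([-2.61,-.41,-1.48,0,-1.57,.05,-2.85]); HI=np.array([2.61,2.15,1.57,2.5,4.71,1.97,2.85])
F=lambda q:fk(q,p,s)
def jac(q):
    x,M=F(q); J=np.zeros((6,7))
    for i in range(7):
        e=q.copy(); e[i]+=1e-5; x2,M2=F(e); J[:3,i]=(x2-x)/1e-5/1000; J[3:,i]=R.from_matrix(M2@M.T).as_rotvec()/1e-5
    return J,x,M
def go(q,dx,roll=0):
    """straight move by world shift dx (mm) and roll deg about tool z, 25 mm substeps"""
    q=q.copy(); x0,M0=F(q); n=max(1,int(np.ceil(max(np.linalg.norm(dx)/25,abs(roll)/4)))); 
    for k in range(1,n+1):
        X=x0+np.array(dx)*k/n; MT=M0@R.from_euler('z',roll*k/n,degrees=True).as_matrix()
        for _ in range(4):
            J,x,M=jac(q); e=np.r_[(X-x)/1000,R.from_matrix(MT@M.T).as_rotvec()]
            q=np.clip(q+J.T@np.linalg.solve(J@J.T+1e-4*np.eye(6),e),LO,HI)
    x,M=F(q); return q,np.linalg.norm(X-x),np.degrees(np.linalg.norm(R.from_matrix(MT@M.T).as_rotvec()))
E
python3 - <<'E'
from sim import *
q,a,b=go(Q[7],(-119,-280,-617)); print("check A",q.round(2),a,b)   # real: Q[8]
q,a,b=go(Q[3],(243,-427,-30),83); print("check B",q.round(2),a,b)     # real: Q[4]
tgt=np.array([454.5,-344.5,151.3])
best=[]
for up in (100,200,350):
  for y1 in (0,150,300,450):
    for x1 in (450,550):
      for x2 in (650,750,820):
        for z2 in (250,350,450):
          for y2 in (-350,-250):
            q=Q[9].copy(); E=0
            cur=np.array([448.9,-326.4,169.9])
            for w in ((400,-320,169.9+up),(x1,y1,170+up+0),(x2,y1*.6,z2+0),(x2,y2,z2),(404,-336,270),tgt):
                w=np.array(w,float); q,a,b=go(q,w-cur); cur=w; E=max(E,a+b)
            best.append((abs(q[2]),E,a+b,up,y1,x1,x2,z2,y2,q.round(2)))
best.sort(key=lambda t:t[0]+t[1]*.3)
for t in best[:6]: print(t)
E
```

```text
check A [-0.43 -0.33  1.07  2.18  0.13  0.73  0.44] 8.547319920433126e-07 1.4945273279878963e-08
check B [-1.23  0.09  0.62  1.37 -0.05  1.7  -0.78] 5.90289340433535e-09 1.2803787631942817e-10
(np.float64(0.0013934568107144933), np.float64(8.587452745407612), np.float64(9.985855546477157e-09), 350, 150, 450, 750, 350, -350, array([ 0.72,  0.11, -0.  ,  2.19, -0.43,  0.5 ,  0.91]))
(np.float64(0.006707995355303456), np.float64(8.587452745407612), np.float64(9.658126335683149e-09), 350, 300, 550, 750, 350, -350, array([ 0.72,  0.11, -0.01,  2.19, -0.43,  0.5 ,  0.91]))
(np.float64(0.008649239229124034), np.float64(8.587452745407612), np.float64(1.0616472290277257e-08), 350, 300, 550, 820, 450, -250, array([ 0.71,  0.11,  0.01,  2.19, -0.43,  0.5 ,  0.91]))
(np.float64(0.015350832037363898), np.float64(8.587452745407612), np.float64(8.838855702498252e-09), 350, 0, 450, 820, 250, -350, array([ 0.69,  0.13,  0.02,  2.18, -0.4 ,  0.49,  0.88]))
(np.float64(0.02090534941760124), np.float64(8.587452745407612), np.float64(8.800911577088279e-09), 350, 450, 450, 650, 450, -350, array([ 0.74,  0.11, -0.02,  2.19, -0.42,  0.5 ,  0.91]))
(np.float64(0.02732510354062578), np.float64(8.587452745407612), np.float64(8.420940202114552e-09), 350, 450, 550, 650, 250, -250, array([ 0.74,  0.11, -0.03,  2.19, -0.42,  0.5 ,  0.91]))
```

The simulation reproduces the earlier moves, including joint drift. I'm retreating and following the unwinding path.

```bash
cat > w2t.py <<'E'
import sys,numpy as np
from plant import get_state
from scipy.spatial.transform import Rotation as R
def conv(wps,M=None,cur=None):
    s=get_state(); M=R.from_rotvec(s["orientation"]).as_matrix() if M is None else M; cur=s["eef_pos"] if cur is None else np.array(cur)
    for w in wps:
        d=(np.array(w)-cur)/1000@M; n=int(np.ceil(np.linalg.norm(d)/.05)); k=int(np.ceil(n/5)); print(w,"rows",n,"calls",k,"each",(d/k).round(3).tolist()); cur=np.array(w)
if __name__=="__main__": conv(eval(sys.argv[1]))
E
python3 w2t.py "[(398.5,-316.7,278.4),(400,-320,520),(450,150,520),(750,90,350),(750,-350,350),(404,-336,270)]"
```

```text
(398.5, -316.7, 278.4) rows 3 calls 1 each [-0.0, -0.0, -0.12]
(400, -320, 520) rows 5 calls 1 each [-0.007, 0.105, -0.218]
(450, 150, 520) rows 10 calls 2 each [0.236, -0.009, -0.009]
(750, 90, 350) rows 7 calls 2 each [-0.005, 0.102, 0.142]
(750, -350, 350) rows 9 calls 2 each [-0.217, 0.029, 0.018]
(404, -336, 270) rows 8 calls 2 each [-0.019, -0.173, -0.037]
```

arm_command([
  [[0, 0, -0.12], 0, 0.0854],
  [[0, 0, -0.12], 0, 0.0854],
  [[0, 0, -0.12], 0, 0.0854],
])

```text
time: 9.1
eef_pos: [397.6, -322.5, 277.4]
orientation: [2.108, 1.791, 0.387]
wrist_force: [0.2, -1.0, 0.9]
width: 85.1
finger_force: 0.0
```

arm_command([
  [[-0.007, 0.105, -0.218], 0, 0.0854],
  [[-0.007, 0.105, -0.218], 0, 0.0854],
  [[-0.007, 0.105, -0.218], 0, 0.0854],
  [[-0.007, 0.105, -0.218], 0, 0.0854],
  [[-0.007, 0.105, -0.218], 0, 0.0854],
])

```text
time: 9.6
eef_pos: [397.8, -326.5, 522.0]
orientation: [2.107, 1.786, 0.387]
wrist_force: [0.8, -0.4, 0.1]
width: 85.6
finger_force: 0.0
```

arm_command([
  [[0.236, -0.009, -0.009], 0, 0.0854],
  [[0.236, -0.009, -0.009], 0, 0.0854],
  [[0.236, -0.009, -0.009], 0, 0.0854],
  [[0.236, -0.009, -0.009], 0, 0.0854],
  [[0.236, -0.009, -0.009], 0, 0.0854],
])

```text
time: 10.1
eef_pos: [430.9, -100.6, 518.4]
orientation: [2.131, 1.767, 0.367]
wrist_force: [1.0, -2.3, 0.1]
width: 85.1
finger_force: 0.0
```

arm_command([
  [[0.236, -0.009, -0.009], 0, 0.0854],
  [[0.236, -0.009, -0.009], 0, 0.0854],
  [[0.236, -0.009, -0.009], 0, 0.0854],
  [[0.236, -0.009, -0.009], 0, 0.0854],
  [[0.236, -0.009, -0.009], 0, 0.0854],
])

```text
time: 10.6
eef_pos: [459.4, 147.4, 519.8]
orientation: [2.109, 1.799, 0.383]
wrist_force: [0.5, 0.7, -0.8]
width: 85.3
finger_force: 0.0
```

arm_command([
  [[-0.005, 0.102, 0.142], 0, 0.0854],
  [[-0.005, 0.102, 0.142], 0, 0.0854],
  [[-0.005, 0.102, 0.142], 0, 0.0854],
  [[-0.005, 0.102, 0.142], 0, 0.0854],
])

```text
time: 11.0
eef_pos: [611.5, 108.4, 430.1]
orientation: [2.119, 1.793, 0.375]
wrist_force: [-0.0, -0.4, -1.0]
width: 85.5
finger_force: 0.0
```

arm_command([
  [[-0.005, 0.102, 0.142], 0, 0.0854],
  [[-0.005, 0.102, 0.142], 0, 0.0854],
  [[-0.005, 0.102, 0.142], 0, 0.0854],
  [[-0.005, 0.102, 0.142], 0, 0.0854],
])

```text
time: 11.4
eef_pos: [760.9, 75.6, 343.6]
orientation: [2.119, 1.792, 0.374]
wrist_force: [-0.6, -0.3, -0.8]
width: 85.7
finger_force: 0.0
```

```bash
python3 st.py;  python3 w2t.py "[(750,-350,350),(404,-336,270)]"
```

```text
11.4 [ 0.173  0.348 -0.515  1.511  0.45   0.975 -0.64 ] [760.9  75.6 343.6] f [-0.6 -0.3 -0.8]
[[0.17, 0.896, 0.41], [0.985, -0.147, -0.087], [-0.018, 0.419, -0.908]] tilt 24.8 az -12.0
(750, -350, 350) rows 9 calls 2 each [-0.211, 0.028, 0.013]
(404, -336, 270) rows 8 calls 2 each [-0.022, -0.173, -0.035]
```

arm_command([
  [[-0.211, 0.028, 0.013], 0, 0.0854],
  [[-0.211, 0.028, 0.013], 0, 0.0854],
  [[-0.211, 0.028, 0.013], 0, 0.0854],
  [[-0.211, 0.028, 0.013], 0, 0.0854],
  [[-0.211, 0.028, 0.013], 0, 0.0854],
])

```text
time: 11.9
eef_pos: [753.4, -146.8, 351.8]
orientation: [2.122, 1.778, 0.371]
wrist_force: [0.6, -1.4, 0.4]
width: 85.4
finger_force: 0.0
```

arm_command([
  [[-0.211, 0.028, 0.013], 0, 0.0854],
  [[-0.211, 0.028, 0.013], 0, 0.0854],
  [[-0.211, 0.028, 0.013], 0, 0.0854],
  [[-0.211, 0.028, 0.013], 0, 0.0854],
  [[-0.211, 0.028, 0.013], 0, 0.0854],
])

```text
time: 12.4
eef_pos: [746.8, -359.3, 354.8]
orientation: [2.121, 1.78, 0.37]
wrist_force: [-0.7, -1.2, 0.3]
width: 85.4
finger_force: 0.0
```

arm_command([
  [[-0.022, -0.173, -0.035], 0, 0.0854],
  [[-0.022, -0.173, -0.035], 0, 0.0854],
  [[-0.022, -0.173, -0.035], 0, 0.0854],
  [[-0.022, -0.173, -0.035], 0, 0.0854],
])

```text
time: 12.8
eef_pos: [573.0, -341.4, 312.2]
orientation: [2.118, 1.794, 0.375]
wrist_force: [-1.5, -0.2, 0.6]
width: 85.3
finger_force: 0.0
```

arm_command([
  [[-0.022, -0.173, -0.035], 0, 0.0854],
  [[-0.022, -0.173, -0.035], 0, 0.0854],
  [[-0.022, -0.173, -0.035], 0, 0.0854],
  [[-0.022, -0.173, -0.035], 0, 0.0854],
  [[-0.022, -0.173, -0.035], 0, 0.0854],
])

```text
time: 13.3
eef_pos: [399.4, -335.5, 271.3]
orientation: [2.12, 1.791, 0.374]
wrist_force: [0.1, 0.2, 0.3]
width: 85.0
finger_force: 0.0
```

```bash
python3 st.py;  python3 w2t.py "[(404.5,-336,260.2),(454.5,-344.5,151.3)]"
python3 - <<'E'
from sim import *
from plant import get_state
s=get_state();q=np.array(s["joint_positions"]); print(F(q)[0]); print(go(q,np.array([454.5,-344.5,151.3])-s["eef_pos"]))
E
```

```text
13.3 [ 1.222 -0.087 -0.44   2.111 -0.383  0.773  0.839] [ 399.4 -335.5  271.3] f [0.1 0.2 0.3]
[[0.171, 0.896, 0.41], [0.985, -0.148, -0.087], [-0.017, 0.419, -0.908]] tilt 24.8 az -12.0
(404.5, -336, 260.2) rows 1 calls 1 each [0.001, -0.0, 0.012]
(454.5, -344.5, 151.3) rows 3 calls 1 each [0.002, 0.0, 0.12]
[ 430.20502223 -348.25989183  267.06848241]
(array([ 1.13943627,  0.19525235, -0.48362457,  2.12480986, -0.22803458,
        0.46520382,  0.69789872]), np.float64(1.820786425520441e-08), np.float64(7.800335269487913e-10))
```

arm_command([
  [[0.003, 0, 0.05], 0, 0.0854],
  [[0.003, 0, 0.1], 0, 0.0854],
  [[0.003, 0, 0.132], 0, 0.0854],
  [[0.003, 0, 0.132], 0, 0.0854],
  [[0.003, 0, 0.132], 0, 0.0854],
])

```text
time: 13.8
eef_pos: [460.8, -342.9, 153.2]
orientation: [2.112, 1.797, 0.38]
wrist_force: [-0.4, 0.1, -0.0]
width: 85.5
finger_force: 0.0
```

```bash
python3 st.py;  python3 w2t.py "[(454.5,-344.5,151.3)]"
python3 - <<'E'
from plant import vision
import cv2,numpy as np
d=vision.snapshot("wrist"); np.savez("wrist2.npz",**d); cv2.imwrite("pics/wrist2.png",d["image"][:,:,::-1])
from h import *
o,M=frame((498,-351.6,45),-9.3,25)
print(proj(d,o+np.array([[x,y,150] for x in (0,10) for y in (-55,55)])@M.T).round(1))
E
```

```text
13.8 [ 1.137  0.19  -0.49   2.128 -0.236  0.464  0.702] [ 460.8 -342.9  153.2] f [-0.4  0.1 -0. ]
[[0.163, 0.895, 0.415], [0.986, -0.141, -0.084], [-0.017, 0.423, -0.906]] tilt 25.0 az -11.5
(454.5, -344.5, 151.3) rows 1 calls 1 each [-0.003, -0.006, -0.001]
[[295.8 383.9]
 [287.5 160.3]
 [315.7 384.2]
 [316.  160.3]]
```

View pics/wrist2.png

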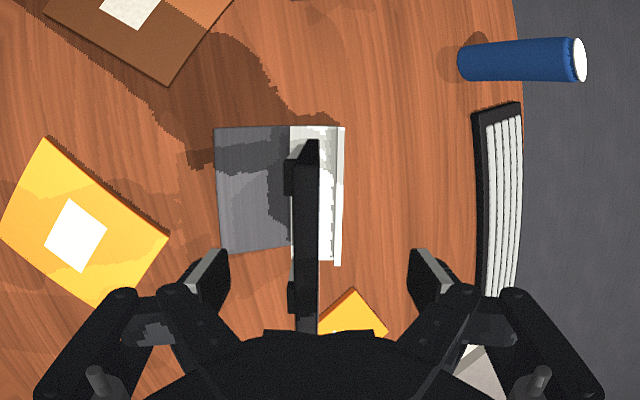

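The tablet lies between the fingers (columns 295–318, top end near row 140). The hand is about 6 mm too far forward, so I'm correcting that and closing.

arm_command([
  [[-0.002, -0.006, 0], 0, 0.0854],
  [[-0.002, -0.006, 0], 0, 0.0854],
  [[-0.002, -0.006, 0], 0, 0.04],
  [[-0.002, -0.006, 0], 0, 0.02],
  [[-0.002, -0.006, 0], 0, 0.02],
], newtons=50)

```text
time: 14.35
eef_pos: [453.2, -344.5, 150.3]
orientation: [2.113, 1.796, 0.377]
wrist_force: [0.1, -1.6, -0.2]
width: 43.9
finger_force: 0.0
```

arm_command([
  [[0, 0, 0], 0, 0.0],
  [[0, 0, 0], 0, 0.0],
  [[0, 0, 0], 0, 0.0],
  [[0, 0, 0], 0, 0.0],
], newtons=50)

```text
time: 14.75
eef_pos: [455.3, -344.8, 151.2]
orientation: [2.111, 1.794, 0.38]
wrist_force: [4.2, 0.0, 1.6]
width: 9.3
finger_force: 51.9
```

```bash
python3 st.py
python3 - <<'E'
from plant import vision
import numpy as np
d=vision.snapshot("wrist"); np.savez("wrist3.npz",**d)
for n in("top","scene"): np.savez(n+"3.npz",**vision.snapshot(n))
E
```

```text
14.75 [ 1.15   0.187 -0.492  2.138 -0.248  0.457  0.722] [ 455.3 -344.8  151.2] f [4.2 0.  1.6]
[[0.165, 0.894, 0.417], [0.986, -0.142, -0.087], [-0.019, 0.425, -0.905]] tilt 25.2 az -11.8
```

The grip is firm at 52 N and 9.3 mm width. I'm lifting along the slope, then refining the model for the next ratchet.

arm_command([
  [[0, 0, -0.03], 0, 0.0],
  [[0, 0, -0.07], 0, 0.0],
  [[0, 0, -0.11], 0, 0.0],
  [[0, 0, -0.15], 0, 0.0],
  [[0, 0, -0.18], 0, 0.0],
])

```text
time: 15.4
eef_pos: [375.9, -328.0, 312.9]
orientation: [2.116, 1.799, 0.375]
wrist_force: [0.9, -0.4, -2.6]
width: 9.4
finger_force: 51.7
```

```bash
python3 st.py
cat > kin2.py <<'E'
import numpy as np
from kin import Q,P,Z,Y,R,least_squares
Q=np.vstack([Q,[.173,.348,-.515,1.511,.45,.975,-.64],[1.222,-.087,-.44,2.111,-.383,.773,.839],[1.137,.19,-.49,2.128,-.236,.464,.702],[1.15,.187,-.492,2.138,-.248,.457,.722]])
P=np.vstack([P,[760.9,75.6,343.6],[399.4,-335.5,271.3],[460.8,-342.9,153.2],[455.3,-344.8,151.2]])
Z=np.vstack([Z,[.41,-.087,-.908],[.41,-.087,-.908],[.415,-.084,-.906],[.417,-.087,-.905]])
Y=np.vstack([Y,[.896,-.147,.419],[.896,-.148,.419],[.895,-.141,.423],[.894,-.142,.425]])
def fk2(q,p):
    rz=lambda a:R.from_euler('z',a).as_matrix(); ry=lambda a:R.from_euler('y',a).as_matrix()
    o=p[2:].reshape(-1,3); x=np.array([p[1]*0,0,0])+o[0]
    M=rz(p[0]-q[0]); M=M@ry(q[1]+o[5,0]); x=x+M@o[1]; M=M@rz(-q[2]+o[5,1]); M=M@ry(q[3]); x=x+M@o[2]; M=M@rz(-q[4]+o[5,2]); M=M@ry(q[5]+o[6,0]); x=x+M@o[3]
    return x,M@rz(p[1]-q[6])@R.from_euler('xy',o[6,1:]).as_matrix()
def fitp():
    p0=np.r_[-.055,202.58%(2*np.pi),0,0,322,0,0,482,0,0,514,0,0,341,np.zeros(9)]
    f=lambda p:np.r_[np.concatenate([np.r_[X-x,300*(M[:,2]-z),300*(M[:,1]-y)] for q,x,z,y in zip(Q,P,Z,Y) for X,M in [fk2(q,p)]]),.05*(p-p0)]
    r=least_squares(f,p0,loss='soft_l1',f_scale=3,max_nfev=300); return r.x
if __name__=="__main__":
    p=fitp(); np.save("p.npy",p); print(p.round(3).tolist())
    for q,x,z in zip(Q,P,Z): X,M=fk2(q,p); print((X-x).round(1),(M[:,2]-z).round(3))
E
python3 kin2.py
```

```text
15.4 [ 1.285 -0.176 -0.443  2.092 -0.422  0.894  0.888] [ 375.9 -328.   312.9] f [ 0.9 -0.4 -2.6]
[[0.165, 0.897, 0.409], [0.986, -0.143, -0.084], [-0.017, 0.418, -0.908]] tilt 24.7 az -11.6
[0.0, 1.571, -0.099, 0.126, 301.108, 0.081, -21.289, 491.613, -0.069, -19.846, 506.664, 0.561, -0.391, 324.371, 0.0, -0.0, 0.0, 0.0, 0.0, -0.0, -0.0, 0.0, 0.0]
[-0.  -0.  -0.1] [-0.003 -0.002  0.   ]
[ 0.2 -0.   0.3] [ 0.     0.001 -0.001]
[-0.3  0.1  0.1] [ 0.001  0.001 -0.   ]
[-0.4  0.1 -0.3] [-0.001 -0.     0.   ]
[ 0.2 -0.3 -0.1] [ 0.001 -0.001  0.   ]
[-0.1  0.4 -0.1] [-0.001 -0.     0.   ]
[ 0.3 -0.1  0.2] [ 0.001 -0.     0.   ]
[-0.1 -0.1 -0.1] [-0.  0.  0.]
[-0.1  0.1  0. ] [-0. -0. -0.]
[ 0.1  0.1 -0. ] [-0.001 -0.001 -0.   ]
[ 0.2 -0.2  0.1] [ 0. -0.  0.]
[0.1 0.1 0.1] [ 0.    -0.001  0.   ]
[ 0.  -0.1 -0. ] [ 0. -0.  0.]
[-0.3  0.  -0.2] [-0.001  0.    -0.   ]
```

```bash
cat > sim2.py <<'E'
import numpy as np
from kin2 import fk2
from scipy.spatial.transform import Rotation as R
p=np.load("p.npy"); F=lambda q:fk2(q,p)
LO=np.array([-2.61,-.41,-1.48,0.0,-1.57,.05,-2.85]); HI=np.array([2.61,2.15,1.57,2.5,4.71,1.967,2.85])
def jac(q):
    x,M=F(q); J=np.zeros((6,7))
    for i in range(7):
        e=q.copy(); e[i]+=1e-5; x2,M2=F(e); J[:3,i]=(x2-x)/1e-5/1000; J[3:,i]=R.from_matrix(M2@M.T).as_rotvec()/1e-5
    return J,x,M
def solve(q,X,MT,it=6,lam=1e-4,w=1.0):
    W=np.diag([1,1,1,w,w,w])
    for _ in range(it):
        J,x,M=jac(q); e=W@np.r_[(X-x)/1000,R.from_matrix(MT@M.T).as_rotvec()]; A=W@J; free=np.ones(7,bool)
        for _ in range(4):       # clamp active joints, re-solve
            B=A[:,free]; dq=np.zeros(7); dq[free]=B.T@np.linalg.solve(B@B.T+lam*np.eye(6),e)
            bad=free&(((q+dq>HI)&(dq>0))|((q+dq<LO)&(dq<0)))
            if not bad.any(): break
            free&=~bad
        q=np.clip(q+dq,LO,HI)
    return q
def move(q,dx=None,local=None,roll=0,step=50,rows=None,**k):
    """one straight move; local= shift in tool axes mm"""
    x0,M0=F(q); dx=M0@np.array(local) if local is not None else np.array(dx,float)
    n=max(1,int(np.ceil(max(np.linalg.norm(dx)/step,abs(roll)/8.59)))); m=n if rows is None else min(rows,n)
    for i in range(1,m+1): q=solve(q,x0+dx*i/n,M0@R.from_euler('z',roll*i/n,degrees=True).as_matrix(),**k)
    return q
def goto(q,X,**k): return move(q,dx=np.array(X)-F(q)[0],**k)
def tz(q): x,M=F(q); return x.round(0),M[:,2].round(3),"tilt",np.degrees(np.arccos(-M[2,2])).round(1),"az",np.degrees(np.arctan2(M[1,2],M[0,2])).round(1),q.round(2)
E
python3 - <<'E'
from sim2 import *
from kin import Q
for lam in (1e-4,1e-3,1e-2):
  for w in (1,.5,.3):
    q=Q[6].copy(); q=move(q,local=(0,40,-200),rows=1,lam=lam,w=w);q=move(q,local=(0,40,-200),rows=1,lam=lam,w=w); print(lam,w,*tz(q))
print("real",*tz(Q[7]))
E
```

```text
0.0001 1 [506. -52. 871.] [ 0.416 -0.073 -0.907] tilt 25.0 az -9.9 [-0.51  0.04  0.53  0.71  0.05  1.97 -0.12]
0.0001 0.5 [523. -57. 874.] [ 0.419 -0.079 -0.904] tilt 25.3 az -10.6 [-0.77  0.11  0.97  0.67 -0.1   1.97 -0.04]
0.0001 0.3 [524. -57. 892.] [ 0.454 -0.083 -0.887] tilt 27.5 az -10.4 [-0.69  0.12  0.9   0.62 -0.1   1.97 -0.04]
0.001 1 [523. -58. 851.] [ 0.376 -0.074 -0.924] tilt 22.5 az -11.1 [-0.78  0.1   0.96  0.72 -0.07  1.97 -0.04]
0.001 0.5 [524. -57. 873.] [ 0.419 -0.078 -0.904] tilt 25.3 az -10.6 [-0.71  0.1   0.89  0.67 -0.08  1.97 -0.05]
0.001 0.3 [524. -57. 892.] [ 0.455 -0.082 -0.887] tilt 27.5 az -10.3 [-0.65  0.11  0.84  0.62 -0.08  1.97 -0.05]
0.01 1 [524. -58. 851.] [ 0.376 -0.073 -0.924] tilt 22.5 az -11.0 [-0.67  0.09  0.81  0.72 -0.04  1.97 -0.06]
0.01 0.5 [524. -58. 873.] [ 0.419 -0.078 -0.904] tilt 25.3 az -10.5 [-0.64  0.1   0.8   0.66 -0.06  1.97 -0.06]
0.01 0.3 [525. -57. 892.] [ 0.455 -0.082 -0.887] tilt 27.5 az -10.2 [-0.62  0.11  0.8   0.62 -0.07  1.97 -0.05]
real [519. -58. 874.] [ 0.419 -0.078 -0.905] tilt 25.2 az -10.6 [-0.8   0.1   1.    0.68 -0.09  1.97 -0.04]
```

```bash
cat > plan.py <<'E'
from sim2 import *
from h import frame
Mg=np.array([[0.165,0.897,0.409],[0.986,-0.143,-0.084],[-0.017,0.418,-0.908]])  # tool now; tablet frame = yaw -9.05 lean 24.7
REL=frame((0,0,0),-9.05,24.7)[1].T@Mg
V=np.array([474,358.3,205.]); XV=frame(V,12.5,40)[1]; XE=frame((0,0,0),4.5,25)[1]
MV=XV@REL; ME=XE@REL
def hold(m,dz=0): return V+XV@np.array([m,0,dz+40.])
def ang(a,b): return np.degrees(np.arccos(np.clip(a@b,-1,1)))
E
python3 - <<'E'
from plan import *
import itertools
q0=np.array([1.285,-.176,-.443,2.092,-.422,.894,.888]); K=dict(w=.5)
print("want z",MV[:,2].round(3),ME[:,2].round(3),"hold tcp",hold(9).round(0))
qa=goto(q0,(400,-330,560),**K); res=[]
for x,y,z in itertools.product((300,400,500),(250,350,450,550),(600,680)):
    q=goto(qa,(420,0,600),**K); q=goto(q,(x,y,z),**K)
    for n in range(1,11):
        M=F(q)[1]; up=M.T@np.array([0.0,0.0,1]); q=move(q,local=up*200,rows=1,**K)
        res.append((ang(F(q)[1][:,2],MV[:,2]),x,y,z,n,q))
res.sort(key=lambda t:t[0])
for t in res[:8]:
    q=t[5]; a=tz(q); b=goto(q,(430,330,480),**K); M=F(b)[1]
    r=-np.degrees(np.arctan2(M[:,1]@MV[:,0],M[:,0]@MV[:,0])) ; c=[move(b,roll=s*r,dx=(0,0,0),**K) for s in (1,-1)]; c=min(c,key=lambda k:ang(F(k)[1][:,1],MV[:,1]))
    d=goto(c,hold(60),**K); e=goto(d,hold(9),**K); Me=F(e)[1]; print(np.round(t[0],1),t[1:5],*a[:6],"| roll",r.round(1),"pos err",np.linalg.norm(F(e)[0]-hold(9)).round(1),"angs",[ang(Me[:,i],MV[:,i]).round(1) for i in range(3)],e.round(2))
E
```

```text
want z [ 0.631  0.121 -0.766] [ 0.422  0.015 -0.906] hold tcp [456. 354. 241.]
2.0 (500, 550, 680, 9) [410. 448. 929.] [ 0.633  0.114 -0.766] tilt 40.0 az 10.2 | roll 17.4 pos err 0.0 angs [np.float64(6.7), np.float64(4.8), np.float64(8.4)] [-2.38  0.15  1.47  2.16  0.59  0.66 -1.18]
2.0 (400, 450, 680, 10) [410. 397. 950.] [ 0.63   0.129 -0.766] tilt 40.0 az 11.6 | roll 18.3 pos err 0.0 angs [np.float64(1.1), np.float64(0.8), np.float64(2.0)] [-1.76 -0.07  0.76  2.26  0.98  0.64 -1.51]
2.1 (400, 450, 600, 9) [392. 418. 935.] [ 0.625  0.128 -0.77 ] tilt 39.6 az 11.5 | roll 18.4 pos err 0.0 angs [np.float64(1.1), np.float64(0.9), np.float64(2.1)] [-1.77 -0.07  0.77  2.25  0.97  0.64 -1.49]
2.3 (400, 550, 600, 10) [387. 483. 910.] [ 0.618  0.131 -0.775] tilt 39.2 az 12.0 | roll 18.4 pos err 0.0 angs [np.float64(4.8), np.float64(6.4), np.float64(8.1)] [-2.44  0.11  1.54  2.16  0.57  0.66 -1.13]
2.4 (500, 550, 680, 10) [399. 431. 946.] [ 0.647  0.128 -0.752] tilt 41.3 az 11.2 | roll 17.1 pos err 0.0 angs [np.float64(1.0), np.float64(1.5), np.float64(2.4)] [-1.72 -0.06  0.71  2.26  1.02  0.64 -1.56]
2.4 (500, 450, 680, 4) [457. 459. 918.] [ 0.649  0.114 -0.752] tilt 41.2 az 9.9 | roll 17.9 pos err 0.0 angs [np.float64(1.2), np.float64(1.5), np.float64(2.4)] [-1.34 -0.02  0.32  2.24  0.99  0.64 -1.55]
2.5 (400, 450, 680, 9) [414. 405. 931.] [ 0.612  0.115 -0.782] tilt 38.5 az 10.7 | roll 18.3 pos err 0.0 angs [np.float64(1.0), np.float64(1.7), np.float64(2.5)] [-1.73 -0.05  0.74  2.24  0.91  0.65 -1.44]
2.6 (500, 550, 680, 8) [422. 465. 909.] [ 0.618  0.099 -0.78 ] tilt 38.7 az 9.1 | roll 17.1 pos err 0.0 angs [np.float64(1.4), np.float64(1.6), np.float64(2.6)] [-1.88 -0.06  0.88  2.23  0.93  0.67 -1.46]
```

```bash
python3 w2t.py "[(400,-330,560),(420,0,600),(400,450,680)]"
```

```text
(400, -330, 560) rows 5 calls 1 each [-0.002, 0.125, -0.215]
(420, 0, 600) rows 7 calls 2 each [0.164, -0.006, -0.028]
(400, 450, 680) rows 10 calls 2 each [0.22, -0.024, -0.059]
```

arm_command([
  [[-0.002, 0.125, -0.215], 0, 0.0],
  [[-0.002, 0.125, -0.215], 0, 0.0],
  [[-0.002, 0.125, -0.215], 0, 0.0],
  [[-0.002, 0.125, -0.215], 0, 0.0],
  [[-0.002, 0.125, -0.215], 0, 0.0],
])

```text
time: 15.9
eef_pos: [399.4, -329.8, 559.8]
orientation: [2.119, 1.799, 0.374]
wrist_force: [1.5, -1.0, -2.3]
width: 9.8
finger_force: 51.8
```

arm_command([
  [[0.164, -0.006, -0.028], 0, 0.0],
  [[0.164, -0.006, -0.028], 0, 0.0],
  [[0.164, -0.006, -0.028], 0, 0.0],
  [[0.164, -0.006, -0.028], 0, 0.0],
])

```text
time: 16.3
eef_pos: [411.6, -161.3, 577.4]
orientation: [2.117, 1.807, 0.374]
wrist_force: [0.0, 0.5, -1.9]
width: 8.9
finger_force: 52.2
```

arm_command([
  [[0.164, -0.006, -0.028], 0, 0.0],
  [[0.164, -0.006, -0.028], 0, 0.0],
  [[0.164, -0.006, -0.028], 0, 0.0],
  [[0.164, -0.006, -0.028], 0, 0.0],
])

```text
time: 16.7
eef_pos: [417.7, -71.3, 590.6]
orientation: [2.125, 1.799, 0.363]
wrist_force: [0.3, 0.9, -3.0]
width: 9.2
finger_force: 52.2
```

arm_command([
  [[0.22, -0.024, -0.059], 0, 0.0],
  [[0.22, -0.024, -0.059], 0, 0.0],
  [[0.22, -0.024, -0.059], 0, 0.0],
  [[0.22, -0.024, -0.059], 0, 0.0],
  [[0.22, -0.024, -0.059], 0, 0.0],
])

```text
time: 17.2
eef_pos: [408.0, 159.6, 631.3]
orientation: [2.114, 1.809, 0.365]
wrist_force: [0.0, -0.4, -2.0]
width: 9.3
finger_force: 52.2
```

arm_command([
  [[0.22, -0.024, -0.059], 0, 0.0],
  [[0.22, -0.024, -0.059], 0, 0.0],
  [[0.22, -0.024, -0.059], 0, 0.0],
  [[0.22, -0.024, -0.059], 0, 0.0],
  [[0.22, -0.024, -0.059], 0, 0.0],
])

```text
time: 17.7
eef_pos: [399.7, 383.0, 671.4]
orientation: [2.115, 1.805, 0.366]
wrist_force: [-0.4, -0.6, -2.1]
width: 8.9
finger_force: 52.2
```

```bash
python3 st.py
python3 - <<'E'
from plan import *
from plant import get_state
q=np.array(get_state()["joint_positions"]); K=dict(w=.5)
for n in range(1,13):
    M=F(q)[1]; up=M.T@np.array([0,0,200.]); q=move(q,local=up,rows=1,**K); print(n,up.round(0),*tz(q),ang(F(q)[1][:,2],MV[:,2]).round(1))
E
```

```text
17.7 [-0.115  0.115 -1.079  1.153  0.538  1.816 -1.181] [399.7 383.  671.4] f [-0.4 -0.6 -2.1]
[[0.162, 0.9, 0.404], [0.987, -0.139, -0.086], [-0.022, 0.413, -0.911]] tilt 24.4 az -12.1
1 [  -4.   83. -182.] [400. 383. 712.] [ 0.404 -0.086 -0.911] tilt 24.4 az -12.0 [-0.19  0.17 -1.09  1.03  0.61  1.92 -1.18] 19.6
2 [  -4.   83. -182.] [400. 383. 762.] [ 0.404 -0.086 -0.911] tilt 24.4 az -12.0 [-1.15  0.12  0.09  0.9   0.43  1.96 -1.02] 19.6
3 [  -4.   83. -182.] [401. 381. 796.] [ 0.412 -0.08  -0.907] tilt 24.8 az -11.0 [-1.88  0.29  1.33  0.8   0.03  1.96 -0.75] 19.0
4 [  -3.   84. -181.] [403. 375. 822.] [ 0.45  -0.054 -0.892] tilt 26.9 az -6.9 [-1.87  0.28  1.33  0.75  0.03  1.96 -0.73] 16.3
5 [   3.   91. -178.] [406. 369. 848.] [ 0.486 -0.029 -0.873] tilt 29.2 az -3.4 [-1.84  0.28  1.33  0.7   0.03  1.96 -0.71] 13.6
6 [   8.   97. -175.] [407. 364. 869.] [ 0.515 -0.009 -0.857] tilt 31.0 az -1.0 [-1.82  0.28  1.33  0.65  0.02  1.96 -0.69] 11.5
7 [  12.  102. -171.] [409. 358. 894.] [ 0.55   0.014 -0.835] tilt 33.4 az 1.5 [-1.79  0.28  1.33  0.59  0.01  1.96 -0.67] 8.8
8 [  17.  109. -167.] [410. 351. 918.] [ 0.585  0.037 -0.81 ] tilt 35.9 az 3.6 [-1.75  0.28  1.33  0.54 -0.01  1.96 -0.64] 6.4
9 [  22.  115. -162.] [410. 345. 942.] [ 0.618  0.059 -0.784] tilt 38.4 az 5.4 [-1.71  0.28  1.33  0.48 -0.04  1.96 -0.62] 4.3
10 [  26.  121. -157.] [425. 344. 969.] [ 0.663  0.097 -0.742] tilt 42.1 az 8.3 [-1.39  0.23  0.66  0.37  0.3   1.96 -0.69] 3.3
11 [  33.  130. -148.] [415. 332. 985.] [ 0.686  0.11  -0.72 ] tilt 44.0 az 9.1 [-1.39  0.19  0.55  0.37  0.41  1.96 -0.69] 4.6
12 [  36.  134. -144.] [406. 323. 998.] [ 0.703  0.12  -0.701] tilt 45.5 az 9.7 [-1.38  0.16  0.46  0.37  0.49  1.96 -0.7 ] 5.9
```

arm_command([
  [[-0.002, 0.021, -0.046], 0, 0.0],
  [[-0.004, 0.042, -0.091], 0, 0.0],
  [[-0.004, 0.042, -0.091], 0, 0.0],
  [[-0.004, 0.042, -0.091], 0, 0.0],
])

```text
time: 18.1
eef_pos: [409.3, 387.3, 728.5]
orientation: [2.107, 1.8, 0.314]
wrist_force: [0.7, -0.6, -4.1]
width: 9.2
finger_force: 52.2
```

arm_command([
  [[-0.001, 0.02, -0.046], 0, 0.0],
  [[-0.001, 0.02, -0.046], 0, 0.0],
  [[-0.001, 0.02, -0.046], 0, 0.0],
])

```text
time: 18.4
eef_pos: [429.4, 389.9, 727.4]
orientation: [2.124, 1.804, 0.247]
wrist_force: [0.9, -0.8, -3.1]
width: 9.4
finger_force: 52.2
```

arm_command([
  [[0, 0.08, -0.18], 0, 0.0],
])

```text
time: 18.5
eef_pos: [440.1, 389.4, 723.2]
orientation: [2.14, 1.816, 0.213]
wrist_force: [1.8, -0.2, -3.3]
width: 9.6
finger_force: 52.2
```

arm_command([
  [[0, 0.08, -0.18], 0, 0.0],
])

```text
time: 18.6
eef_pos: [447.0, 388.0, 727.8]
orientation: [2.143, 1.811, 0.208]
wrist_force: [1.7, 0.5, -4.0]
width: 9.3
finger_force: 52.1
```

```bash
python3 st.py
```

```text
18.6 [-1.425  0.263  0.694  0.837  0.183  1.964 -0.845] [447.  388.  727.8] f [ 1.7  0.5 -4. ]
[[0.183, 0.931, 0.317], [0.978, -0.14, -0.153], [-0.098, 0.338, -0.936]] tilt 20.6 az -25.8
```

```bash
cat > rat.py <<'E'
from plan import *
from plant import get_state
import itertools,sys
q0=np.array(get_state()["joint_positions"]); K=dict(w=.5); res=[]
def search(want,starts,dirs,nmax=12):
    for s in starts:
        qa=goto(q0,s,**K)
        for D in dirs:
            q=qa; 
            for n in range(1,nmax):
                M=F(q)[1]; q=move(q,local=M.T@np.array(D,float)*200/np.linalg.norm(D),rows=1,**K)
                res.append((ang(F(q)[1][:,2],want),np.abs(q-q0).max(),s,D,n,q))
    res.sort(key=lambda t:t[0]+t[1]); return res
E
python3 - <<'E'
from rat import *
c=F(q0)[0]
for t in search(MV[:,2],[(c[0]+a,c[1]+b,c[2]+z) for a in (-200,-100,0,50) for b in (-50,50,150,200) for z in (-50,)],[(0,0,1),(0,1,1),(0,.5,1),(-.5,0,1),(-.5,.5,1)])[:8]: print(t[0].round(1),t[1].round(2),np.round(t[2]),t[3:5],*tz(t[5]))
E
```

```text
2.2 0.42 [447. 438. 678.] ((0, 0, 1), 10) [461. 376. 941.] [ 0.643  0.125 -0.756] tilt 40.9 az 11.0 [-1.33  0.26  0.67  0.42  0.19  1.88 -0.7 ]
2.2 0.47 [447. 538. 678.] ((0, 0, 1), 8) [376. 463. 927.] [ 0.633  0.135 -0.762] tilt 40.3 az 12.1 [-1.45  0.3   0.45  0.37  0.4   1.97 -0.86]
2.2 0.47 [447. 538. 678.] ((0, 0, 1), 7) [382. 476. 912.] [ 0.617  0.121 -0.778] tilt 39.0 az 11.1 [-1.44  0.33  0.49  0.37  0.35  1.97 -0.87]
2.4 0.38 [497. 538. 678.] ((-0.5, 0, 1), 7) [294. 500. 913.] [ 0.631  0.143 -0.763] tilt 40.3 az 12.8 [-1.81  0.3   0.78  0.46  0.34  1.97 -0.94]
2.3 0.69 [497. 438. 678.] ((0, 0.5, 1), 9) [484. 547. 862.] [ 0.629  0.141 -0.764] tilt 40.1 az 12.6 [-1.13  0.5   0.    0.23  0.56  1.88 -0.89]
2.5 0.51 [447. 338. 678.] ((0, 0.5, 1), 11) [416. 473. 904.] [ 0.619  0.099 -0.779] tilt 38.8 az 9.1 [-1.51  0.44  1.21  0.35 -0.22  1.94 -0.74]
2.7 0.36 [497. 538. 678.] ((-0.5, 0, 1), 6) [312. 507. 892.] [ 0.608  0.111 -0.786] tilt 38.2 az 10.4 [-1.75  0.32  0.78  0.47  0.29  1.97 -0.93]
2.7 0.36 [447. 438. 678.] ((0, 0, 1), 9) [461. 383. 916.] [ 0.612  0.101 -0.784] tilt 38.4 az 9.4 [-1.36  0.25  0.67  0.48  0.2   1.88 -0.72]
```

arm_command([
  [[0.152, -0.038, 0.024], 0, 0.0],
  [[0.152, -0.038, 0.024], 0, 0.0],
  [[0.152, -0.038, 0.024], 0, 0.0],
  [[0.152, -0.038, 0.024], 0, 0.0],
])

```text
time: 19.0
eef_pos: [443.1, 545.1, 666.8]
orientation: [2.132, 1.824, 0.212]
wrist_force: [-0.7, 0.5, -4.2]
width: 9.5
finger_force: 52.2
```

arm_command([
  [[-0.02, 0.068, -0.187], 0, 0.0],
])

```text
time: 19.1
eef_pos: [440.8, 530.8, 690.9]
orientation: [2.124, 1.827, 0.253]
wrist_force: [-0.7, 0.7, -3.4]
width: 9.6
finger_force: 52.2
```

arm_command([
  [[-0.02, 0.07, -0.187], 0, 0.0],
])

```text
time: 19.2
eef_pos: [437.6, 512.0, 727.1]
orientation: [2.118, 1.82, 0.325]
wrist_force: [0.4, -1.1, -1.3]
width: 9.1
finger_force: 52.2
```

arm_command([
  [[-0.02, 0.08, -0.182], 0, 0.0],
])

```text
time: 19.3
eef_pos: [434.5, 495.6, 757.7]
orientation: [2.108, 1.819, 0.386]
wrist_force: [-0.3, 0.0, -1.8]
width: 9.5
finger_force: 52.2
```

arm_command([
  [[-0.02, 0.09, -0.178], 0, 0.0],
])

```text
time: 19.4
eef_pos: [433.5, 478.8, 784.8]
orientation: [2.097, 1.819, 0.44]
wrist_force: [0.6, -0.4, -3.1]
width: 9.5
finger_force: 52.2
```

arm_command([
  [[-0.01, 0.1, -0.173], 0, 0.0],
])

```text
time: 19.5
eef_pos: [434.8, 463.3, 809.5]
orientation: [2.084, 1.818, 0.491]
wrist_force: [0.3, -0.4, -1.9]
width: 9.2
finger_force: 52.2
```

```bash
python3 st.py
```

```text
19.5 [-1.522  0.433  1.081  0.543 -0.119  1.967 -0.768] [434.8 463.3 809.5] f [ 0.3 -0.4 -1.9]
[[0.126, 0.877, 0.464], [0.991, -0.131, -0.022], [0.041, 0.463, -0.886]] tilt 27.7 az -2.7
```

arm_command([
  [[0.01, 0.095, -0.175], 0, 0.0],
])

```text
time: 19.6
eef_pos: [434.3, 451.9, 831.9]
orientation: [2.071, 1.814, 0.542]
wrist_force: [-0.9, -0.7, -2.7]
width: 9.7
finger_force: 52.2
```

arm_command([
  [[0.015, 0.1, -0.172], 0, 0.0],
])

```text
time: 19.7
eef_pos: [432.9, 442.8, 852.8]
orientation: [2.054, 1.812, 0.591]
wrist_force: [0.1, -0.1, -2.6]
width: 9.7
finger_force: 52.2
```

arm_command([
  [[0.02, 0.105, -0.17], 0, 0.0],
])

```text
time: 19.8
eef_pos: [431.8, 433.2, 873.3]
orientation: [2.037, 1.807, 0.639]
wrist_force: [-0.2, 0.7, -3.1]
width: 9.3
finger_force: 52.2
```

```bash
python3 st.py
python3 - <<'E'
from rat import *
c=F(q0)[0]; q=q0
print(ang(F(q0)[1][:,2],MV[:,2]))
for t in search(MV[:,2],[(c[0]+a,c[1]+b,c[2]+z) for a in (0,) for b in (0,50,-50) for z in (0,)],[(0,0,1),(0,1,1),(0,.5,1),(0,-.5,1)],8)[:6]: print(t[0].round(1),t[1].round(2),np.round(t[2]-c),t[3:5],*tz(t[5]))
E
```

```text
19.8 [-1.504  0.393  1.114  0.451 -0.125  1.967 -0.719] [431.8 433.2 873.3] f [-0.2  0.7 -3.1]
[[0.088, 0.836, 0.541], [0.991, -0.131, 0.041], [0.105, 0.533, -0.84]] tilt 32.9 az 4.3
8.30837711452759
2.0 0.07 [  0. -50.   0.] ((0, 1, 1), 4) [410. 474. 913.] [ 0.632  0.123 -0.765] tilt 40.1 az 11.0 [-1.56  0.41  1.17  0.38 -0.16  1.91 -0.75]
2.1 0.09 [  0. -50.   0.] ((0, 1, 1), 3) [428. 461. 910.] [ 0.624  0.115 -0.773] tilt 39.4 az 10.5 [-1.49  0.39  1.03  0.38 -0.07  1.91 -0.75]
2.0 0.17 [ 0. 50.  0.] ((0, -0.5, 1), 4) [433. 375. 957.] [ 0.634  0.127 -0.763] tilt 40.3 az 11.4 [-1.42  0.35  1.27  0.31 -0.29  1.97 -0.62]
2.1 0.09 [  0. -50.   0.] ((0, 1, 1), 5) [396. 483. 914.] [ 0.638  0.129 -0.759] tilt 40.6 az 11.4 [-1.6   0.41  1.17  0.38 -0.14  1.91 -0.78]
2.1 0.18 [0. 0. 0.] ((0, -0.5, 1), 4) [429. 322. 970.] [ 0.64   0.111 -0.76 ] tilt 40.5 az 9.9 [-1.45  0.24  0.97  0.37  0.06  1.97 -0.62]
2.1 0.23 [0. 0. 0.] ((0, 1, 1), 7) [331. 517. 901.] [ 0.622  0.116 -0.775] tilt 39.2 az 10.6 [-1.73  0.46  1.33  0.37 -0.22  1.97 -0.83]
```

arm_command([
  [[0.025, 0.11, -0.165], 0, 0.0],
])

```text
time: 19.9
eef_pos: [430.8, 423.8, 893.4]
orientation: [2.019, 1.801, 0.687]
wrist_force: [-0.1, -0.0, -1.9]
width: 9.0
finger_force: 52.2
```

arm_command([
  [[0.03, 0.115, -0.162], 0, 0.0],
])

```text
time: 20.0
eef_pos: [429.7, 414.6, 912.8]
orientation: [2.001, 1.794, 0.735]
wrist_force: [0.3, -0.3, -2.8]
width: 9.4
finger_force: 52.2
```

```bash
python3 st.py
python3 - <<'E'
from rat import *
x,M=F(q0); best=min(np.arange(-60,60,.5),key=lambda r:ang((M@R.from_euler('z',r,degrees=True).as_matrix())[:,1],MV[:,1])); print("roll",best)
print(ang(M[:,2],MV[:,2]))
b=goto(q0,(480,400,500),**K); c=move(b,dx=(0,0,0),roll=best,**K); Mc=F(c)[1]; print("angs",[ang(Mc[:,i],MV[:,i]).round(1) for i in range(3)],c.round(2))
d=goto(c,hold(70),**K); e=goto(d,hold(9),**K); print(hold(70).round(0),d.round(2),e.round(2),hold(9),F(e)[0],tz(e))
# reverse: from hold go out then ratchet toward ME
f=goto(goto(e,hold(90),**K),hold(90)+[0,0,60],**K); q0=f; c=F(f)[0]
st=[(x_,y_,z_) for x_ in (350,450,550,650,750) for y_ in (0,150,300,-100) for z_ in (300,400)]
r=search(ME[:,2],st,[(0,0,-1),(-1,0,0),(-1,-.5,0),(-1,0,-1),(1,0,0),(-1,-.5,-.5)],10)
for t in r[:10]: print(t[0].round(1),t[1].round(2),np.round(t[2]),t[3:5],*tz(t[5]))
E
```

```text
20.0 [-1.473  0.375  1.129  0.38  -0.144  1.967 -0.689] [429.7 414.6 912.8] f [ 0.3 -0.3 -2.8]
[[0.062, 0.804, 0.591], [0.988, -0.134, 0.079], [0.143, 0.579, -0.803]] tilt 36.6 az 7.6
roll -17.5
4.382676958858402
angs [np.float64(2.1), np.float64(3.6), np.float64(4.4)] [-2.36 -0.38  1.07  1.74  0.93  1.36 -1.18]
[501. 364. 281.] [-2.48 -0.34  1.42  2.1   1.09  0.94 -1.42] [-2.44 -0.29  1.35  2.21  1.11  0.89 -1.55] [455.62893611 354.22723319 241.42686621] [455.62893611 354.22723319 241.42686621] (array([456., 354., 241.]), array([ 0.591,  0.079, -0.803]), 'tilt', np.float64(36.6), 'az', np.float64(7.6), array([-2.44, -0.29,  1.35,  2.21,  1.11,  0.89, -1.55]))
2.0 2.07 [450 150 300] ((-1, -0.5, -0.5), 6) [382.  99. 205.] [ 0.421  0.008 -0.907] tilt 24.9 az 1.1 [ 0.2  -0.38 -0.59  2.45 -0.09  0.61 -0.48]
2.4 2.04 [550 150 400] ((-1, -0.5, -0.5), 9) [405.  25. 230.] [ 0.44   0.025 -0.898] tilt 26.1 az 3.3 [ 0.42 -0.41 -0.5   2.42 -0.3   0.64 -0.02]
2.7 2.07 [450 150 300] ((-1, -0.5, -0.5), 5) [390. 106. 211.] [ 0.452  0.021 -0.892] tilt 26.9 az 2.6 [ 0.16 -0.38 -0.57  2.45 -0.06  0.58 
[... 303 characters left out ...]
0 400] ((-1, -0.5, 0), 9) [403.  -7. 242.] [ 0.425  0.057 -0.904] tilt 25.4 az 7.6 [ 0.51 -0.41 -0.45  2.4  -0.4   0.71  0.22]
3.1 2.08 [550 150 300] ((-1, -0.5, -0.5), 9) [395.  23. 209.] [ 0.428  0.056 -0.902] tilt 25.6 az 7.5 [ 0.56 -0.41 -0.59  2.46 -0.46  0.62  0.17]
3.2 2.06 [450 150 300] ((-1, -0.5, 0), 5) [384.  82. 218.] [ 0.423 -0.03  -0.906] tilt 25.1 az -4.0 [ 0.03 -0.38 -0.44  2.44  0.06  0.66 -0.63]
3.3 2.06 [450 150 300] ((-1, -0.5, 0), 4) [396.  91. 212.] [ 0.452 -0.018 -0.892] tilt 26.9 az -2.3 [ 0.25 -0.38 -0.63  2.44 -0.05  0.58 -0.53]
3.3 2.11 [750   0 300] ((-1, 0, 0), 9) [395. -20. 207.] [ 0.463  0.007 -0.886] tilt 27.6 az 0.9 [ 0.47 -0.4  -0.44  2.49 -0.36  0.56  0.06]
```

```bash
python3 - <<'E'
from rat import *
out=[]
for w1 in itertools.product((450,550,650),(100,300,500,600),(450,600,750)):
  for w2 in itertools.product((500,600,680),(300,400,500),(350,420)):
    q=move(q0,dx=(0,0,-60),**K)
    q=goto(q,w1,**K); q=move(q,dx=(0,0,0),roll=-17.5,**K); q=goto(q,w2,**K); q=goto(q,hold(70),**K); e=goto(q,hold(9),**K)
    m=np.min(np.minimum(e-LO,HI-e)); a=[ang(F(e)[1][:,i],MV[:,i]).round(1) for i in range(3)]
    out.append((min(m,.3)-sum(a)*.02-.1*abs(e[2]),m,w1,w2,a,e.round(2),np.linalg.norm(F(e)[0]-hold(9)).round(1)))
out.sort(key=lambda t:-t[0]); 
for t in out[:5]: print(t)
E
python3 w2t.py "[(450,500,600)]"
```

```text
(np.float64(0.134230595574052), np.float64(0.2748148546641169), (450, 100, 450), (500, 300, 420), [np.float64(1.2), np.float64(1.5), np.float64(2.3)], array([-1.4 , -0.03,  0.41,  2.23,  0.9 ,  0.64, -1.46]), np.float64(0.0))
(np.float64(0.1333915391692517), np.float64(0.2745823098927427), (450, 100, 450), (500, 300, 350), [np.float64(1.2), np.float64(1.5), np.float64(2.3)], array([-1.41, -0.03,  0.41,  2.23,  0.9 ,  0.64, -1.46]), np.float64(0.0))
(np.float64(0.13139681429589908), np.float64(0.2740316540127199), (450, 100, 450), (500, 400, 420), [np.float64(1.2), np.float64(1.5), np.float64(2.3)], array([-1.42, -0.03,  0.43,  2.23,  0.9 ,  0.64, -1.46]), np.float64(0.0))
(np.float64(0.13076072747184758), np.float64(0.27385671669404044), (450, 100, 450), (500, 400, 350), [np.float64(1.2), np.float64(1.5), np.float64(2.3)], array([-1.43, -0.03,  0.43,  2.23,  0.9 ,  0.64, -1.46]), np.float64(0.0))
(np.float64(0.12744836387799596), np.float64(0.27295105517360296), (450, 100, 450), (500, 500, 420), [np.float64(1.2), np.float64(1.5), np.float64(2.3)], array([-1.45, -0.03,  0.46,  2.23,  0.9 ,  0.64, -1.46]), np.float64(0.0))
(450, 500, 600) rows 7 calls 2 each [0.02, -0.088, 0.135]
```

```bash
python3 w2t.py "[(430,415,855),(450,100,450)]"
```

```text
(430, 415, 855) rows 2 calls 1 each [-0.008, -0.033, 0.047]
(450, 100, 450) rows 11 calls 3 each [-0.123, -0.059, 0.104]
```

arm_command([
  [[-0.004, -0.017, 0.024], 0, 0.0],
  [[-0.008, -0.033, 0.047], 0, 0.0],
])

```text
time: 20.2
eef_pos: [432.9, 409.6, 869.1]
orientation: [2.013, 1.777, 0.741]
wrist_force: [-0.7, -0.6, 0.0]
width: 9.5
finger_force: 52.3
```

arm_command([
  [[-0.031, -0.015, 0.026], 0, 0.0],
  [[-0.062, -0.03, 0.052], 0, 0.0],
  [[-0.092, -0.044, 0.078], 0, 0.0],
  [[-0.123, -0.059, 0.104], 0, 0.0],
])

```text
time: 20.6
eef_pos: [432.3, 341.4, 783.6]
orientation: [2.021, 1.792, 0.711]
wrist_force: [5.3, 2.5, -7.2]
width: 9.1
finger_force: 52.1
```

arm_command([
  [[-0.031, -0.015, 0.026], 0, 0.0],
  [[-0.062, -0.03, 0.052], 0, 0.0],
  [[-0.092, -0.044, 0.078], 0, 0.0],
  [[-0.123, -0.059, 0.104], 0, 0.0],
])

```text
time: 21.0
eef_pos: [433.4, 250.8, 671.7]
orientation: [2.018, 1.797, 0.707]
wrist_force: [-0.2, -1.1, -1.9]
width: 9.1
finger_force: 52.3
```

arm_command([
  [[-0.031, -0.015, 0.026], 0, 0.0],
  [[-0.062, -0.03, 0.052], 0, 0.0],
  [[-0.092, -0.044, 0.078], 0, 0.0],
  [[-0.123, -0.059, 0.104], 0, 0.0],
  [[-0.123, -0.059, 0.104], 0, 0.0],
])

```text
time: 21.5
eef_pos: [434.0, 189.2, 599.3]
orientation: [2.012, 1.807, 0.707]
wrist_force: [-0.6, -0.4, -1.9]
width: 9.6
finger_force: 52.2
```

```bash
python3 st.py
cat > toview.py <<'E'
from rat import *
x,M=F(q0); best=min(np.arange(-60,60,.5),key=lambda r:ang((M@R.from_euler('z',r,degrees=True).as_matrix())[:,1],MV[:,1])); print("roll",best,ang(M[:,2],MV[:,2]))
for w in itertools.product((450,500,600),(300,400,500),(350,420)):
    q=move(q0,dx=(0,0,0),roll=best,**K); q=goto(q,w,**K); q=goto(q,hold(70),**K); e=goto(q,hold(9),**K); print(w,[ang(F(e)[1][:,i],MV[:,i]).round(1) for i in range(3)],e.round(2),np.linalg.norm(F(e)[0]-hold(9)).round(1))
E
python3 toview.py
```

```text
21.5 [-0.673 -0.411 -0.031  1.758  0.323  1.276 -0.825] [434.  189.2 599.3] f [-0.6 -0.4 -1.9]
[[0.065, 0.817, 0.573], [0.989, -0.13, 0.073], [0.134, 0.562, -0.817]] tilt 35.3 az 7.3
roll -17.5 5.545104937658471
(450, 300, 350) [np.float64(2.2), np.float64(4.9), np.float64(5.5)] [-0.66  0.03 -0.33  2.14  0.77  0.69 -1.33] 0.0
(450, 300, 420) [np.float64(2.2), np.float64(4.9), np.float64(5.5)] [-0.67  0.03 -0.32  2.14  0.77  0.69 -1.33] 0.0
(450, 400, 350) [np.float64(2.2), np.float64(4.9), np.float64(5.5)] [-0.65  0.03 -0.33  2.14  0.77  0.69 -1.33] 0.0
(450, 400, 420) [np.float64(2.2), np.float64(4.9), np.float64(5.5)] [-0.66  0.03 -0.32  2.14  0.77  0.69 -1.33] 0.0
(450, 500, 350) [np.float64(2.2), np.float64(4.9), np.float64(5.5)] [-0.63  0.03 -0.35  2.14  0.77  0.69 -1.33] 0.0
(450, 500, 420) [np.float64(2.2), np.float64(4.9), np.float64(5.5)] [-0.65  0.03 -0.34  2.14  0.77  0.69 -1.33] 0.0
(500, 300, 350) [np.float64(2.2), np.float64(4.9), np.float64(5.5)] [-0.7   0.03 -0.29  2.15  0.77  0.69 -1.32] 0.0
(500, 300, 420) [np.float64(2.2), np.float64(4.9), np.float64(5.5)] [-0.71  
[... 499 characters left out ...]
 0.0
(600, 300, 350) [np.float64(2.2), np.float64(4.9), np.float64(5.5)] [-0.79  0.02 -0.19  2.15  0.77  0.69 -1.32] 0.0
(600, 300, 420) [np.float64(2.2), np.float64(4.9), np.float64(5.5)] [-0.79  0.02 -0.2   2.15  0.77  0.69 -1.32] 0.0
(600, 400, 350) [np.float64(2.2), np.float64(4.9), np.float64(5.5)] [-0.77  0.02 -0.22  2.15  0.77  0.69 -1.32] 0.0
(600, 400, 420) [np.float64(2.2), np.float64(4.9), np.float64(5.5)] [-0.77  0.02 -0.22  2.15  0.77  0.69 -1.32] 0.0
(600, 500, 350) [np.float64(2.2), np.float64(4.9), np.float64(5.5)] [-0.74  0.02 -0.24  2.15  0.77  0.69 -1.32] 0.0
(600, 500, 420) [np.float64(2.2), np.float64(4.9), np.float64(5.5)] [-0.74  0.02 -0.24  2.15  0.77  0.69 -1.32] 0.0
```

arm_command([
  [[0.04, -0.018, 0.05], 0, 0.0],
  [[0.08, -0.035, 0.099], 0, 0.0],
  [[0.08, -0.035, 0.099], 0, 0.0],
])

```text
time: 21.8
eef_pos: [467.5, 280.1, 505.8]
orientation: [2.015, 1.807, 0.7]
wrist_force: [-0.1, 0.6, -2.6]
width: 9.2
finger_force: 52.3
```

arm_command([
  [[0.027, -0.012, 0.033], -6, 0.0],
  [[0.053, -0.024, 0.066], -12, 0.0],
  [[0.08, -0.035, 0.099], -17.5, 0.0],
  [[0.08, -0.035, 0.099], -17.5, 0.0],
])

```text
time: 22.2
eef_pos: [498.4, 373.8, 411.4]
orientation: [1.677, 2.064, 0.597]
wrist_force: [-0.3, -1.1, -2.4]
width: 9.4
finger_force: 52.2
```

```bash
python3 st.py
cat > tab.py <<'E'
from h import *
from plant import vision
def tabpose(lo=100,c0=None,rad=130):
    """front (screen) plane of held tablet from scene camera"""
    d=vision.snapshot("scene"); C=cloud(d); I=d["image"].astype(int); m=(d["range_z"]>0)&(np.linalg.norm(C-c0,axis=2)<rad)&(C[...,2]>lo)&(I.max(2)-I.min(2)<45)&(I.sum(2)<450)
    c,n,N=plane(C[m],tol=4); n*=np.sign(n[0]); y=np.cross([0,0,1],n); y/=np.linalg.norm(y); z=np.cross(n,y)
    k=m&(np.abs((C-c)@n)<5); r=cv2.minAreaRect((np.c_[(C[k]-c)@y,(C[k]-c)@z]).astype(np.float32)); mid=c+y*r[0][0]+z*r[0][1]-5*n
    print("N",N,"n",n.round(3),"yaw",np.degrees(np.arctan2(n[1],n[0])).round(1),"lean",np.degrees(np.arcsin(n[2])).round(1),"size",np.round(r[1]),"ang",round(r[2],1),"mid",mid.round(1)); return d,mid
E
python3 - <<'E'
from tab import *
from plant import get_state
from scipy.spatial.transform import Rotation as R
s=get_state(); M=R.from_rotvec(s["orientation"]).as_matrix(); c=s["eef_pos"]+40*M[:,2]; print("pred mid",c,"pred n",M[:,1].round(3))
d,mid=tabpose(200,c,95)
cv2.imwrite("pics/s5.png",cv2.resize(d["image"][80:230,350:510],None,fx=4,fy=4)[:,:,::-1])
E
python3 toview.py | head -2
python3 -c "
from plan import *
from w2t import conv
conv([hold(70)])"
```

```text
22.2 [-0.74  -0.039 -0.18   1.836  0.511  0.961 -0.93 ] [498.4 373.8 411.4] f [-0.3 -1.1 -2.4]
[[-0.19, 0.804, 0.564], [0.981, 0.183, 0.069], [-0.047, 0.566, -0.823]] tilt 34.6 az 7.0
pred mid [520.9292266  376.54111203 378.4452477 ] pred n [0.804 0.183 0.566]
N 1115 n [0.805 0.189 0.562] yaw 13.2 lean 34.2 size [165. 119.] ang 87.9 mid [516.  375.2 386.3]
roll 0.5 5.9580125063457725
(450, 300, 350) [np.float64(2.3), np.float64(5.3), np.float64(6.0)] [-0.76  0.03 -0.23  2.14  0.75  0.7  -1.31] 0.0
[501.24999011 364.34117736 280.6369104 ] rows 3 calls 1 each [-0.002, -0.076, 0.111]
```

View pics/s5.png

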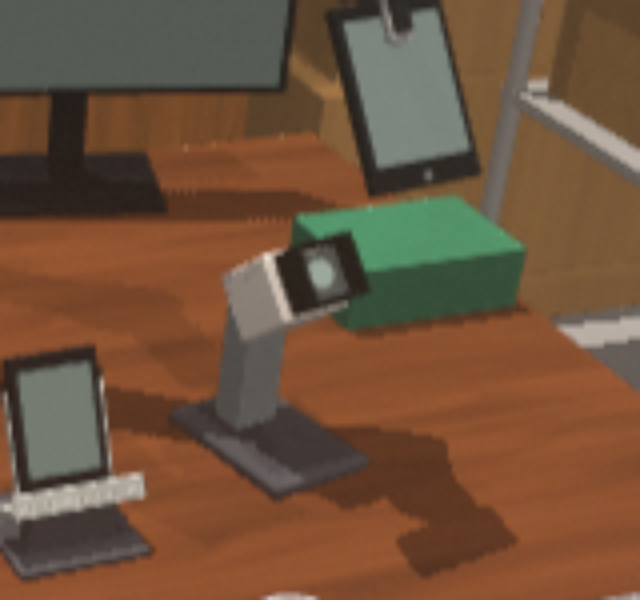

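The crop shows the tablet hanging level from the gripper above and right of the reader, with its screen towards the camera. The hood opening is at (322,272) in the crop. The depth plane agrees with the tool pose: yaw 13°, lean 34°. I'm moving to the pre-hold pose with a firmer grip.

arm_command([
  [[-0.001, -0.023, 0.036], 0, 0.0],
  [[-0.002, -0.047, 0.072], 0, 0.0],
  [[-0.002, -0.07, 0.108], 0, 0.0],
  [[-0.002, -0.07, 0.108], 0, 0.0],
], newtons=90)

```text
time: 22.65
eef_pos: [504.8, 359.6, 284.1]
orientation: [1.685, 2.054, 0.592]
wrist_force: [-1.9, -2.2, -4.0]
width: 8.9
finger_force: 89.2
```

```bash
python3 st.py
cat > mid.py <<'E'
from plan import *
from plant import get_state
s=get_state(); M=R.from_rotvec(s["orientation"]).as_matrix(); T=M@REL.T; mid=s["eef_pos"]-T@np.array([0,0,40.])
print("t",s["time"],"mid in view",(XV.T@(mid-V)).round(1),"x ang",ang(T[:,0],XV[:,0]).round(1),"z ang",ang(T[:,2],XV[:,2]).round(1),"f.xv",(s["wrist_force"]@XV[:,0]).round(2),"xv in tool",(M.T@XV[:,0]).round(3),"yv",(M.T@XV[:,1]).round(3),"zv",(M.T@XV[:,2]).round(3))
E
python3 mid.py
python3 - <<'E'
from tab import *
from plant import get_state
from scipy.spatial.transform import Rotation as R
s=get_state(); M=R.from_rotvec(s["orientation"]).as_matrix(); c=s["eef_pos"]+40*M[:,2]
d,mid=tabpose(170,c+[8,0,0],85)
cv2.imwrite("pics/s6.png",cv2.resize(d["image"][100:200,380:480],None,fx=5,fy=5)[:,:,::-1])
E
```

```text
22.65 [-0.731  0.05  -0.173  2.018  0.662  0.738 -1.129] [504.8 359.6 284.1] f [-1.9 -2.2 -4. ]
[[-0.18, 0.805, 0.566], [0.982, 0.176, 0.062], [-0.05, 0.567, -0.822]] tilt 34.7 az 6.2
t 22.65 mid in view [70.3 -7.2  1.3] x ang 5.5 z ang 6.3 f.xv -4.35 xv in tool [-0.004  0.995 -0.095] yv [ 0.998 -0.002 -0.062] zv [-0.062 -0.095 -0.993]
N 1004 n [0.808 0.183 0.56 ] yaw 12.8 lean 34.1 size [149. 116.] ang 86.1 mid [526.  361.8 253. ]
```

View pics/s6.png

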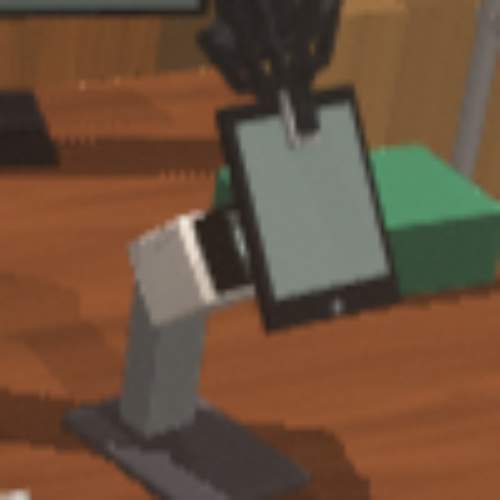

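The tablet floats in front of the hood, and the camera agrees with the predicted mid: 7 mm to one side and 70 mm out. I'm approaching with the sideways correction.

arm_command([
  [[0.007, -0.02, 0.002], 0, 0.0],
  [[0.007, -0.04, 0.003], 0, 0.0],
  [[0.007, -0.04, 0.003], 0, 0.0],
  [[0.007, -0.04, 0.003], 0, 0.0],
])

```text
time: 23.1
eef_pos: [477.4, 367.7, 270.1]
orientation: [1.679, 2.05, 0.622]
wrist_force: [0.8, -0.0, -2.4]
width: 8.9
finger_force: 89.2
```

```bash
python3 mid.py
```

```text
t 23.1 mid in view [42.8  7.2  6.6] x ang 4.5 z ang 5.2 f.xv -0.99 xv in tool [ 0.     0.997 -0.078] yv [ 0.999 -0.004 -0.049] zv [-0.049 -0.078 -0.996]
```

arm_command([
  [[0, -0.004, 0], 0, 0.0],
  [[0, -0.004, 0], 0, 0.0],
])

```text
time: 23.3
eef_pos: [473.4, 365.8, 265.0]
orientation: [1.681, 2.05, 0.617]
wrist_force: [-0.4, -1.6, -2.6]
width: 8.9
finger_force: 89.2
```

```bash
python3 mid.py
```

```text
t 23.3 mid in view [36.1  6.2  5.5] x ang 4.8 z ang 5.4 f.xv -2.26 xv in tool [ 0.     0.997 -0.082] yv [ 0.999 -0.005 -0.051] zv [-0.051 -0.082 -0.995]
```

arm_command([
  [[-0.006, -0.004, 0.005], 0, 0.0],
  [[-0.006, -0.004, 0.005], 0, 0.0],
  [[-0.006, -0.004, 0.005], 0, 0.0],
  [[-0.006, -0.004, 0.005], 0, 0.0],
])

```text
time: 23.7
eef_pos: [473.4, 359.3, 257.0]
orientation: [1.68, 2.053, 0.613]
wrist_force: [0.8, -0.2, -2.6]
width: 8.8
finger_force: 89.1
```

```bash
python3 mid.py
```

```text
t 23.7 mid in view [29.8 -0.3  0.3] x ang 4.9 z ang 5.6 f.xv -1.1 xv in tool [-0.002  0.996 -0.084] yv [ 0.999 -0.003 -0.052] zv [-0.052 -0.084 -0.995]
```

arm_command([
  [[0, -0.003, 0], 0, 0.0],
  [[0, -0.003, 0], 0, 0.0],
])

```text
time: 23.9
eef_pos: [470.4, 358.9, 255.0]
orientation: [1.68, 2.053, 0.613]
wrist_force: [0.3, 0.1, -2.9]
width: 8.6
finger_force: 89.1
```

```bash
python3 mid.py
```

```text
t 23.9 mid in view [26.2  0.   0.7] x ang 4.9 z ang 5.6 f.xv -1.61 xv in tool [-0.002  0.996 -0.085] yv [ 0.999 -0.002 -0.052] zv [-0.052 -0.085 -0.995]
```

arm_command([
  [[0, -0.003, 0], 0, 0.0],
  [[0, -0.003, 0], 0, 0.0],
])

```text
time: 24.1
eef_pos: [468.0, 358.2, 253.3]
orientation: [1.68, 2.053, 0.613]
wrist_force: [-1.2, -0.1, -3.0]
width: 9.2
finger_force: 89.1
```

```bash
python3 mid.py
```

```text
t 24.1 mid in view [23.1 -0.1  1. ] x ang 4.9 z ang 5.6 f.xv -2.85 xv in tool [-0.002  0.996 -0.085] yv [ 0.999 -0.002 -0.052] zv [-0.052 -0.085 -0.995]
```

arm_command([
  [[0, -0.003, 0], 0, 0.0],
  [[0, -0.003, 0], 0, 0.0],
])

```text
time: 24.3
eef_pos: [465.6, 357.6, 251.5]
orientation: [1.68, 2.053, 0.613]
wrist_force: [0.2, 0.7, -2.2]
width: 9.0
finger_force: 89.1
```

```bash
python3 mid.py
```

```text
t 24.3 mid in view [20.1 -0.2  1.2] x ang 4.9 z ang 5.6 f.xv -1.15 xv in tool [-0.002  0.996 -0.085] yv [ 0.999 -0.002 -0.052] zv [-0.052 -0.085 -0.995]
```

arm_command([
  [[0, -0.003, 0], 0, 0.0],
  [[0, -0.003, 0], 0, 0.0],
])

```text
time: 24.5
eef_pos: [463.3, 357.1, 249.8]
orientation: [1.68, 2.053, 0.613]
wrist_force: [-0.2, 0.0, -2.8]
width: 8.9
finger_force: 89.1
```

```bash
python3 mid.py
```

```text
t 24.5 mid in view [17.2 -0.2  1.4] x ang 4.9 z ang 5.6 f.xv -1.96 xv in tool [-0.002  0.996 -0.085] yv [ 0.999 -0.002 -0.052] zv [-0.052 -0.085 -0.995]
```

arm_command([
  [[0, -0.002, 0], 0, 0.0],
  [[0, -0.002, 0], 0, 0.0],
])

```text
time: 24.7
eef_pos: [461.9, 356.8, 248.8]
orientation: [1.68, 2.053, 0.613]
wrist_force: [0.8, 0.6, -2.3]
width: 8.9
finger_force: 89.1
```

```bash
python3 mid.py
```

```text
t 24.7 mid in view [15.5 -0.2  1.6] x ang 4.9 z ang 5.6 f.xv -0.78 xv in tool [-0.002  0.996 -0.084] yv [ 0.999 -0.003 -0.052] zv [-0.052 -0.084 -0.995]
```

arm_command([
  [[0, -0.002, 0], 0, 0.0],
  [[0, -0.002, 0], 0, 0.0],
])

```text
time: 24.9
eef_pos: [460.5, 356.6, 248.0]
orientation: [1.68, 2.053, 0.614]
wrist_force: [0.1, -0.1, -2.0]
width: 8.9
finger_force: 89.2
```

```bash
python3 mid.py
```

```text
t 24.9 mid in view [13.9 -0.1  1.9] x ang 4.9 z ang 5.5 f.xv -1.25 xv in tool [-0.002  0.996 -0.084] yv [ 0.999 -0.003 -0.052] zv [-0.052 -0.084 -0.995]
```

arm_command([
  [[0, -0.002, 0], 0, 0.0],
  [[0, -0.002, 0], 0, 0.0],
])

```text
time: 25.1
eef_pos: [459.4, 356.4, 247.2]
orientation: [1.679, 2.052, 0.615]
wrist_force: [2.3, 0.4, -2.7]
width: 8.6
finger_force: 89.0
```

```bash
python3 mid.py
```

```text
t 25.1 mid in view [12.6 -0.   2. ] x ang 4.8 z ang 5.5 f.xv 0.05 xv in tool [-0.002  0.997 -0.083] yv [ 0.999 -0.003 -0.051] zv [-0.051 -0.083 -0.995]
```

arm_command([
  [[0, -0.002, 0], 0, 0.0],
  [[0, -0.002, 0], 0, 0.0],
])

```text
time: 25.3
eef_pos: [457.8, 356.0, 246.1]
orientation: [1.68, 2.052, 0.615]
wrist_force: [3.2, 0.7, -1.4]
width: 8.9
finger_force: 88.9
```

```bash
python3 mid.py
```

```text
t 25.3 mid in view [10.6 -0.1  2.2] x ang 4.8 z ang 5.5 f.xv 1.65 xv in tool [-0.001  0.997 -0.083] yv [ 0.999 -0.003 -0.051] zv [-0.051 -0.083 -0.995]
```

arm_command([
  [[0, -0.002, 0], 0, 0.0],
  [[0, -0.002, 0], 0, 0.0],
])

```text
time: 25.5
eef_pos: [456.2, 355.6, 244.9]
orientation: [1.68, 2.052, 0.615]
wrist_force: [3.2, 0.3, -2.6]
width: 8.7
finger_force: 88.8
```

```bash
python3 mid.py
```

```text
t 25.5 mid in view [ 8.6 -0.1  2.3] x ang 4.8 z ang 5.5 f.xv 0.76 xv in tool [-0.001  0.997 -0.083] yv [ 0.999 -0.003 -0.051] zv [-0.051 -0.083 -0.995]
```

arm_command([
  [[0, 0, 0], 0, 0.0],
])

```text
time: 25.6
eef_pos: [456.2, 355.6, 245.0]
orientation: [1.68, 2.052, 0.615]
wrist_force: [4.2, 1.0, -1.3]
width: 8.5
finger_force: 88.8
```

arm_command([
  [[0, 0, 0], 0, 0.0],
])

```text
time: 25.7
eef_pos: [456.1, 355.6, 244.9]
orientation: [1.68, 2.052, 0.615]
wrist_force: [3.4, 1.5, -1.5]
width: 8.8
finger_force: 88.8
```

arm_command([
  [[0, 0, 0], 0, 0.0],
])

```text
time: 25.8
eef_pos: [456.0, 355.6, 244.8]
orientation: [1.68, 2.052, 0.614]
wrist_force: [4.9, 1.3, -2.3]
width: 8.8
finger_force: 88.8
```

arm_command([
  [[0, 0, 0], 0, 0.0],
])

```text
time: 25.9
eef_pos: [455.9, 355.6, 244.7]
orientation: [1.68, 2.052, 0.614]
wrist_force: [4.9, 0.4, -1.0]
width: 8.9
finger_force: 88.8
```

```bash
python3 mid.py
```

```text
t 25.9 mid in view [ 8.2 -0.1  2.3] x ang 4.8 z ang 5.5 f.xv 3.02 xv in tool [-0.001  0.996 -0.084] yv [ 0.999 -0.003 -0.052] zv [-0.052 -0.084 -0.995]
```

The mean force along the axis is about 4.1 N, which puts the hood in by about 5.6 mm. Holding there.

arm_command([
  [[0, 0, 0], 0, 0.0],
  [[0, 0, 0], 0, 0.0],
  [[0, 0, 0], 0, 0.0],
  [[0, 0, 0], 0, 0.0],
  [[0, 0, 0], 0, 0.0],
])

```text
time: 26.4
eef_pos: [455.7, 355.5, 244.5]
orientation: [1.68, 2.053, 0.614]
wrist_force: [3.4, 0.9, -1.8]
width: 9.1
finger_force: 88.8
```

arm_command([
  [[0, 0, 0], 0, 0.0],
  [[0, 0, 0], 0, 0.0],
  [[0, 0, 0], 0, 0.0],
  [[0, 0, 0], 0, 0.0],
  [[0, 0, 0], 0, 0.0],
])

```text
time: 26.9
eef_pos: [455.7, 355.5, 244.5]
orientation: [1.68, 2.053, 0.614]
wrist_force: [4.8, 1.0, -0.2]
width: 9.1
finger_force: 88.9
```

arm_command([
  [[0, 0, 0], 0, 0.0],
  [[0, 0, 0], 0, 0.0],
  [[0, 0, 0], 0, 0.0],
  [[0, 0, 0], 0, 0.0],
  [[0, 0, 0], 0, 0.0],
])

```text
time: 27.4
eef_pos: [455.7, 355.5, 244.5]
orientation: [1.68, 2.053, 0.614]
wrist_force: [4.4, 1.0, -2.0]
width: 8.8
finger_force: 88.9
```

```bash
python3 mid.py
python3 - <<'E'
from tab import *
from plant import get_state
from scipy.spatial.transform import Rotation as R
s=get_state(); M=R.from_rotvec(s["orientation"]).as_matrix(); c=s["eef_pos"]+40*M[:,2]
d,mid=tabpose(140,c+[8,0,0],85); np.savez("hold.npz",**d)
from plan import V,XV
print("cam mid in view",(XV.T@(mid-V)).round(1))
# reader axes from unoccluded white head side/top, top cam, original picture: long edges of white head
T=load("top0.npz"); C=cloud(T); I=T["image"].astype(int); m=((I.max(2)-I.min(2)<30)&(I.sum(2)>600)&(C[...,2]>150)); m[:200]=0;m[268:]=0;m[:,:165]=0;m[:,228:]=0
P=C[m]; c,n,N=plane(P,tol=2.5); n*=np.sign(n[2]); print("head top n",n.round(3),"yaw",np.degrees(np.arctan2(-n[1],-n[0])),"tilt",np.degrees(np.arccos(n[2])),N)
E
```

```text
t 27.4 mid in view [ 7.9 -0.   2.3] x ang 4.9 z ang 5.6 f.xv 2.16 xv in tool [-0.001  0.996 -0.084] yv [ 0.999 -0.003 -0.052] zv [-0.052 -0.084 -0.995]
N 886 n [0.799 0.181 0.574] yaw 12.8 lean 35.0 size [148. 116.] ang 88.7 mid [477.9 356.8 214.4]
cam mid in view [ 8.7 -2.4  4.9]
head top n [-0.63  -0.137  0.764] yaw 12.284774208042165 tilt 40.159306295483056 207
```

arm_command([
  [[0, 0, 0], 0, 0.0],
  [[0, 0, 0], 0, 0.0],
  [[0, 0, 0], 0, 0.0],
  [[0, 0, 0], 0, 0.0],
  [[0, 0, 0], 0, 0.0],
])

```text
time: 27.95
eef_pos: [455.7, 355.5, 244.5]
orientation: [1.68, 2.053, 0.614]
wrist_force: [3.0, 0.5, -0.6]
width: 9.1
finger_force: 88.9
```

arm_command([
  [[0, 0, 0], 0, 0.0],
  [[0, 0, 0], 0, 0.0],
  [[0, 0, 0], 0, 0.0],
  [[0, 0, 0], 0, 0.0],
  [[0, 0, 0], 0, 0.0],
])

```text
time: 28.45
eef_pos: [455.7, 355.5, 244.5]
orientation: [1.68, 2.053, 0.614]
wrist_force: [3.6, 1.0, 0.6]
width: 8.7
finger_force: 88.9
```

The hold is done: 2.5 s, yaw and tilt confirmed by camera. I'm backing off along the axis and planning the reverse ratchet.

arm_command([
  [[0, 0.03, -0.003], 0, 0.0],
  [[0, 0.065, -0.006], 0, 0.0],
  [[0, 0.1, -0.009], 0, 0.0],
  [[0, 0.1, -0.009], 0, 0.0],
])

```text
time: 28.85
eef_pos: [533.7, 372.5, 312.6]
orientation: [1.685, 2.047, 0.619]
wrist_force: [0.2, 0.3, -2.9]
width: 8.5
finger_force: 89.2
```

```bash
python3 st.py
cat > rev.py <<'E'
from rat import *
SE=np.array([596.4,-99.9,45.])
def place(h): return SE+XE@np.array([5,0,115.+h])
def roll_to(q,MT):
    M=F(q)[1]; return min(np.arange(-90,90,.5),key=lambda r:ang((M@R.from_euler('z',r,degrees=True).as_matrix())[:,1],MT[:,1]))
def tryplace(q):
    q=goto(q,place(160),**K); r=roll_to(q,ME); q=move(q,dx=(0,0,0),roll=r,**K); q=goto(q,place(130),**K); e=goto(q,place(0),**K)
    return r,[ang(F(e)[1][:,i],ME[:,i]).round(1) for i in range(3)],np.linalg.norm(F(e)[0]-place(0)).round(1),e.round(2),np.min(np.minimum(e-LO,HI-e)).round(2)
E
python3 - <<'E'
from rev import *
print("place",place(0),place(160))
q0=move(q0,dx=(30,0,120),**K)
st=[(x_,y_,z_) for x_ in (450,550,650,700) for y_ in (0,100,200) for z_ in (350,420)]
r=search(ME[:,2],st,[(-1,0,0),(-1,-.5,0),(-1,-.3,0),(-1,.3,0),(-1,0,.3)],14)
k=0
for t in r:
    if F(t[5])[0][2]<230: continue
    print(t[0].round(1),t[1].round(2),np.round(t[2]),t[3:5],*tz(t[5]),"PL",tryplace(t[5])); k+=1
    if k>7: break
E
```

```text
28.85 [-0.719  0.071 -0.158  1.938  0.629  0.754 -1.063] [533.7 372.5 312.6] f [ 0.2  0.3 -2.9]
[[-0.181, 0.798, 0.575], [0.983, 0.168, 0.075], [-0.037, 0.579, -0.815]] tilt 35.5 az 7.4
place [ 552.46629058 -103.35765792  151.33848682] [ 485.05581528 -108.66297738  296.34773274]
2.1 0.49 [700   0 420] ((-1, 0.3, 0), 11) [327. 184. 236.] [ 0.423  0.024 -0.906] tilt 25.1 az 3.2 [-0.53 -0.41 -0.3   2.43  0.25  0.8  -0.77] PL (np.float64(7.5), [np.float64(1.1), np.float64(0.9), np.float64(2.1)], np.float64(0.0), array([-0.21,  0.11,  0.39,  2.22, -0.35,  0.41,  0.54]), np.float64(0.28))
2.1 0.54 [450 100 420] ((-1, -0.3, 0), 3) [405. 109. 279.] [ 0.428  0.008 -0.904] tilt 25.3 az 1.0 [-0.6  -0.4   0.06  2.34  0.32  0.84 -0.52] PL (np.float64(7.0), [np.float64(1.1), np.float64(0.9), np.float64(2.1)], np.float64(0.0), array([-0.47,  0.11,  0.66,  2.23, -0.39,  0.41,  0.57]), np.float64(0.27))
2.1 0.56 [550 200 420] ((-1, -0.3, 0), 3) [409. 167. 281.] [ 0.41   0.012 -0.912] tilt 24.2 az 1.6 [-0.28 -0.3  -0.32  2.26  0.18  0.82 -0.5 ] PL (np.float64(7.0), [np.float64(1.0), np.float64(1.2), n
[... 958 characters left out ...]
0.0), array([-0.44,  0.11,  0.62,  2.24, -0.34,  0.4 ,  0.52]), np.float64(0.26))
2.4 0.43 [700 100 350] ((-1, 0, 0.3), 9) [419. 173. 314.] [ 0.427  0.037 -0.904] tilt 25.4 az 4.9 [-0.88 -0.35  0.18  2.23  0.39  0.93 -0.7 ] PL (np.float64(6.0), [np.float64(1.6), np.float64(0.9), np.float64(2.4)], np.float64(0.0), array([-0.83,  0.19,  1.1 ,  2.24, -0.69,  0.48,  0.87]), np.float64(0.26))
2.5 0.47 [450 100 420] ((-1, 0.3, 0), 5) [302. 227. 282.] [ 0.424 -0.012 -0.906] tilt 25.1 az -1.6 [-1.   -0.4  -0.08  2.33  0.42  1.04 -1.06] PL (np.float64(7.5), [np.float64(1.8), np.float64(0.8), np.float64(2.5)], np.float64(0.0), array([-0.03,  0.11,  0.17,  2.22, -0.17,  0.39,  0.36]), np.float64(0.28))
```

```bash
python3 w2t.py "[(530,330,430),(500,20,430)]"
python3 - <<'E'
from rev import *
for s in ((500,20,430),(500,-60,430),(500,100,430)):
  for D in ((-1,0,0),(-1,-.3,0),(-1,.3,0)):
    q=goto(goto(q0,(530,330,430),**K),s,**K); print(s,D,q.round(2))
    for n in range(9):
        M=F(q)[1]; q=move(q,local=M.T@np.array(D)*150,rows=1,**K); 
        if n>1: print("   ",n+1,*tz(q),ang(F(q)[1][:,2],ME[:,2]).round(1))
E
```

```text
(530, 330, 430) rows 3 calls 1 each [-0.045, 0.058, -0.101]
(500, 20, 430) rows 7 calls 2 each [-0.15, -0.038, -0.02]
(500, 20, 430) (-1, 0, 0) [ 0.18 -0.39 -0.21  2.08 -0.18  0.83  0.23]
    3 [471.  30. 344.] [ 0.475  0.035 -0.879] tilt 28.4 az 4.2 [ 0.6  -0.4  -0.59  2.17 -0.34  0.83  0.35] 4.1
    4 [438.  29. 314.] [ 0.442  0.054 -0.895] tilt 26.4 az 7.0 [-0.13 -0.4  -0.03  2.27  0.01  0.81 -0.  ] 3.3
    5 [411.  47. 247.] [ 0.348  0.065 -0.935] tilt 20.7 az 10.6 [ 0.71 -0.4  -0.73  2.31 -0.44  0.81  0.4 ] 5.8
    6 [379.  48. 240.] [ 0.338  0.067 -0.939] tilt 20.2 az 11.3 [-0.15 -0.4  -0.08  2.4  -0.03  0.79 -0.04] 6.3
    7 [350.  51. 209.] [ 0.291  0.113 -0.95 ] tilt 18.2 az 21.2 [ 0.04 -0.4  -0.21  2.45 -0.21  0.78  0.13] 9.9
    8 [339.  52. 206.] [ 0.258  0.113 -0.959] tilt 16.4 az 23.6 [ 0.01 -0.4  -0.19  2.45 -0.19  0.81  0.11] 11.5
    9 [323.  52. 198.] [ 0.21   0.142 -0.967] tilt 14.7 az 34.0 [ 0.29 -0.4  -0.38  2.45 -0.36  0.86  0.28] 14.8
(500, 20, 430) (-1, -0.3, 0) [ 0.18 -0.39 -0.21  2.08 -0.18  0.83  0.23]
    3 [452. -12. 317.] [ 0.434  0.083 -0.897] tilt 26.2
[... 6052 characters left out ...]
18  2.17  0.17  0.87 -0.41] 6.9
    4 [420. 160. 348.] [ 0.479  0.065 -0.875] tilt 28.9 az 7.7 [-0.35 -0.4  -0.2   2.21  0.16  0.87 -0.45] 5.1
    5 [388. 184. 324.] [ 0.471  0.028 -0.882] tilt 28.1 az 3.4 [-0.51 -0.4  -0.2   2.26  0.27  0.9  -0.66] 3.8
    6 [362. 207. 313.] [ 0.456  0.01  -0.89 ] tilt 27.1 az 1.3 [-0.34 -0.4  -0.42  2.26  0.19  0.91 -0.67] 2.9
    7 [330. 225. 304.] [ 0.45  -0.003 -0.893] tilt 26.7 az -0.4 [-0.53 -0.4  -0.38  2.28  0.27  0.96 -0.84] 2.8
    8 [295. 241. 298.] [ 0.447 -0.014 -0.894] tilt 26.6 az -1.7 [-0.75 -0.4  -0.31  2.29  0.34  1.03 -1.01] 3.0
    9 [259. 256. 296.] [ 0.446 -0.019 -0.895] tilt 26.5 az -2.5 [-0.97 -0.4  -0.25  2.3   0.38  1.11 -1.18] 3.2
```

arm_command([
  [[-0.015, 0.02, -0.034], 0, 0.0],
  [[-0.03, 0.039, -0.068], 0, 0.0],
  [[-0.045, 0.058, -0.101], 0, 0.0],
  [[-0.045, 0.058, -0.101], 0, 0.0],
])

```text
time: 29.25
eef_pos: [528.2, 330.0, 433.5]
orientation: [1.683, 2.046, 0.624]
wrist_force: [1.9, 0.5, -1.6]
width: 8.4
finger_force: 89.2
```

arm_command([
  [[-0.04, -0.01, -0.005], 0, 0.0],
  [[-0.075, -0.019, -0.01], 0, 0.0],
  [[-0.112, -0.028, -0.015], 0, 0.0],
  [[-0.15, -0.038, -0.02], 0, 0.0],
])

```text
time: 29.65
eef_pos: [510.3, 174.2, 423.1]
orientation: [1.683, 2.059, 0.605]
wrist_force: [0.1, -0.8, -2.4]
width: 8.6
finger_force: 89.2
```

arm_command([
  [[-0.04, -0.01, -0.005], 0, 0.0],
  [[-0.075, -0.019, -0.01], 0, 0.0],
  [[-0.112, -0.028, -0.015], 0, 0.0],
  [[-0.15, -0.038, -0.02], 0, 0.0],
  [[-0.15, -0.038, -0.02], 0, 0.0],
])

```text
time: 30.15
eef_pos: [496.4, 13.8, 423.5]
orientation: [1.695, 2.049, 0.604]
wrist_force: [0.4, -0.2, -3.0]
width: 9.1
finger_force: 89.2
```

```bash
python3 st.py
python3 - <<'E'
from rev import *
print(tryplace(q0))
for D in ((-1,0,0),(-1,-.3,0),(-1,.3,0)):
    q=q0
    for n in range(6):
        M=F(q)[1]; q=move(q,local=M.T@np.array(D)*150,rows=1,**K); print(D,n+1,(M.T@np.array(D)*.15).round(3),*tz(q)[:3],ang(F(q)[1][:,2],ME[:,2]).round(1))
E
```

```text
30.15 [-0.215 -0.41   0.077  2.101  0.053  0.843  0.031] [496.4  13.8 423.5] f [ 0.4 -0.2 -3. ]
[[-0.175, 0.805, 0.566], [0.984, 0.166, 0.068], [-0.039, 0.569, -0.821]] tilt 34.8 az 6.8
(np.float64(6.0), [np.float64(2.6), np.float64(9.8), np.float64(10.3)], np.float64(0.0), array([-0.53,  0.1 ,  0.79,  2.34, -1.06,  0.31,  1.28]), np.float64(0.16))
(-1, 0, 0) 1 [ 0.026 -0.121 -0.085] [479.   8. 397.] [ 0.547  0.099 -0.832] tilt 9.8
(-1, 0, 0) 2 [ 0.026 -0.123 -0.082] [502.  58. 292.] [ 0.45   0.12  -0.885] tilt 6.7
(-1, 0, 0) 3 [ 0.035 -0.129 -0.068] [452.  58. 292.] [ 0.45   0.12  -0.885] tilt 6.7
(-1, 0, 0) 4 [ 0.035 -0.129 -0.068] [420.  66. 265.] [ 0.421  0.133 -0.897] tilt 7.1
(-1, 0, 0) 5 [ 0.036 -0.131 -0.063] [401.  73. 245.] [ 0.392  0.145 -0.908] tilt 7.9
(-1, 0, 0) 6 [ 0.037 -0.133 -0.059] [383.  90. 195.] [ 0.317  0.194 -0.928] tilt 12.2
(-1, -0.3, 0) 1 [-0.018 -0.128 -0.088] [479.  -2. 398.] [ 0.548  0.098 -0.831] tilt 9.9
(-1, -0.3, 0) 2 [-0.018 -0.129 -0.087] [455.   8. 350.] [ 0.493  0.068 -0.867] tilt 5.9
(-1, -0.3, 0) 3 [-0.016 -0.135 -0.077] [433.  12. 312.] [ 0.448  0.07  -0.892] tilt 4.1
(-1, -0.3, 0) 4 [-0.015 -0.139 -0.07 ] [423.  -0. 303.] [ 0.428  0.069 -0.901] tilt 3.7
(-1, -0.3, 0) 5 [-0.015 -0.141 -0.067] [421.   4. 230.] [ 0.332  0.075 -0.94 ] tilt 6.8
(-1, -0.3, 0) 6 [-0.013 -0.147 -0.053] [383.  -7. 230.] [ 0.332  0.075 -0.94 ] tilt 6.8
(-1, 0.3, 0) 1 [ 0.071 -0.113 -0.082] [479.  19. 397.] [ 0.546  0.1   -0.832] tilt 9.8
(-1, 0.3, 0) 2 [ 0.071 -0.116 -0.077] [463.  45. 358.] [ 0.506  0.101 -0.856] tilt 7.7
(-1, 0.3, 0) 3 [ 0.071 -0.12  -0.071] [437.  70. 321.] [ 0.475  0.058 -0.878] tilt 4.7
(-1, 0.3, 0) 4 [ 0.071 -0.122 -0.069] [433.  98. 259.] [ 0.416  0.013 -0.909] tilt 2.0
(-1, 0.3, 0) 5 [ 0.07  -0.126 -0.062] [395. 109. 259.] [ 0.416  0.013 -0.909] tilt 2.0
(-1, 0.3, 0) 6 [ 0.07  -0.126 -0.062] [369. 127. 241.] [ 0.397 -0.004 -0.918] tilt 2.7
```

arm_command([
  [[-0.018, -0.128, -0.088], 0, 0.0],
])

```text
time: 30.25
eef_pos: [488.4, 17.5, 421.2]
orientation: [1.688, 2.067, 0.603]
wrist_force: [-1.4, 0.2, -2.0]
width: 9.1
finger_force: 89.1
```

arm_command([
  [[-0.018, -0.129, -0.087], 0, 0.0],
])

```text
time: 30.35
eef_pos: [482.0, 16.9, 414.9]
orientation: [1.69, 2.083, 0.591]
wrist_force: [-1.4, -0.6, -1.5]
width: 8.9
finger_force: 89.2
```

arm_command([
  [[-0.018, -0.132, -0.083], 0, 0.0],
])

```text
time: 30.45
eef_pos: [470.8, 15.2, 382.8]
orientation: [1.706, 2.109, 0.551]
wrist_force: [-0.0, 0.6, -1.7]
width: 8.4
finger_force: 89.2
```

```bash
python3 st.py
```

```text
30.45 [ 0.366 -0.411 -0.343  2.149 -0.279  0.852  0.35 ] [470.8  15.2 382.8] f [-0.   0.6 -1.7]
[[-0.198, 0.834, 0.515], [0.979, 0.19, 0.068], [-0.041, 0.518, -0.855]] tilt 31.3 az 7.5
```

Working: 31.3°. Continuing.

arm_command([
  [[-0.016, -0.135, -0.078], 0, 0.0],
])

```text
time: 30.55
eef_pos: [456.6, -3.2, 362.9]
orientation: [1.748, 2.102, 0.509]
wrist_force: [-1.9, -2.2, -2.4]
width: 8.9
finger_force: 89.1
```

arm_command([
  [[-0.016, -0.137, -0.074], 0, 0.0],
])

```text
time: 30.65
eef_pos: [450.0, 12.1, 349.8]
orientation: [1.725, 2.161, 0.545]
wrist_force: [0.4, 2.7, -0.2]
width: 8.8
finger_force: 89.2
```

```bash
python3 st.py
```

```text
30.65 [ 0.318 -0.41  -0.288  2.207 -0.293  0.85   0.388] [450.   12.1 349.8] f [ 0.4  2.7 -0.2]
[[-0.218, 0.853, 0.474], [0.976, 0.197, 0.094], [-0.013, 0.484, -0.875]] tilt 28.9 az 11.2
```

Run:
```python
from rev import *
c=F(q0)[0]; print(tryplace(q0))
for t in search(ME[:,2],[(c[0]+a,c[1]+b,c[2]+10) for a in (0,30) for b in (0,60,120,180)],[(-1,0,0),(-1,.3,0),(-1,.6,0),(-1,-.3,0)],6)[:5]:
    print(t[0].round(1),t[1].round(2),np.round(t[2]-c),t[3:5],*tz(t[5]),tryplace(t[5]))
```

```text
(np.float64(7.5), [np.float64(4.4), np.float64(3.8), np.float64(6.1)], np.float64(0.0), array([ 0.3 ,  0.12, -0.08,  2.23, -0.53,  0.38,  0.77]), np.float64(0.27))
2.5 0.5 [30. 60. 10.] ((-1, 0, 0), 1) [446.  86. 318.] [ 0.434  0.039 -0.9  ] tilt 25.8 az 5.2 [-0.14 -0.35 -0.18  2.22  0.06  0.82 -0.11] (np.float64(9.0), [np.float64(1.7), np.float64(1.2), np.float64(2.5)], np.float64(0.0), array([-0.12,  0.11,  0.32,  2.22, -0.39,  0.41,  0.59]), np.float64(0.28))
2.7 0.44 [30. 60. 10.] ((-1, -0.3, 0), 1) [448.  74. 319.] [ 0.432  0.044 -0.901] tilt 25.7 az 5.8 [-0.09 -0.35 -0.18  2.22  0.02  0.82 -0.05] (np.float64(9.0), [np.float64(1.9), np.float64(1.1), np.float64(2.7)], np.float64(0.0), array([-0.07,  0.11,  0.27,  2.22, -0.39,  0.41,  0.59]), np.float64(0.28))
2.4 0.84 [30. 60. 10.] ((-1, 0.6, 0), 3) [396. 163. 288.] [ 0.407  0.03  -0.913] tilt 24.1 az 4.2 [-0.35 -0.35 -0.25  2.28  0.16  0.85 -0.45] (np.float64(8.5), [np.float64(1.4), np.float64(1.3), np.float64(2.4)], np.float64(0.0), array([-0.3 ,  0.12,  0.5 ,  2.21, -0.38,  0.44,  0.58]), np.float64(0.29))
2.4 0.93 [30. 60. 10.] ((-1, 0.6, 0), 4) [361. 183. 288.] [ 0.407  0.03  -0.913] tilt 24.1 az 4.2 [-0.37 -0.4  -0.32  2.3   0.15  0.88 -0.54] (np.float64(8.5), [np.float64(1.4), np.float64(1.3), np.float64(2.4)], np.float64(0.0), array([-0.11,  0.12,  0.29,  2.2 , -0.32,  0.44,  0.52]), np.float64(0.3))
2.4 1.11 [ 30. 180.  10.] ((-1, 0, 0), 3) [374. 213. 303.] [ 0.442  0.011 -0.897] tilt 26.2 az 1.4 [-0.56 -0.34 -0.25  2.25  0.3   0.91 -0.72] (np.float64(9.0), [np.float64(1.0), np.float64(1.5), np.float64(2.4)], np.float64(0.0), array([-0.22,  0.1 ,  0.4 ,  2.24, -0.34,  0.38,  0.53]), np.float64(0.26))
```

arm_command([
  [[0.03, 0.022, 0.006], 0, 0.0],
  [[0.052, 0.042, 0.011], 0, 0.0],
  [[0.052, 0.042, 0.011], 0, 0.0],
])

```text
time: 30.95
eef_pos: [482.1, 69.8, 358.8]
orientation: [1.73, 2.151, 0.53]
wrist_force: [0.0, 0.7, -1.9]
width: 9.1
finger_force: 89.2
```

arm_command([
  [[0.033, -0.128, -0.071], 0, 0.0],
])

```text
time: 31.05
eef_pos: [465.3, 62.9, 358.3]
orientation: [1.743, 2.138, 0.511]
wrist_force: [-1.2, -0.3, -2.8]
width: 9.1
finger_force: 89.2
```

arm_command([
  [[0.033, -0.128, -0.071], 0, 0.0],
])

```text
time: 31.15
eef_pos: [452.6, 65.1, 352.7]
orientation: [1.748, 2.145, 0.506]
wrist_force: [-0.6, 0.2, -2.5]
width: 9.1
finger_force: 89.2
```

```bash
python3 st.py
python3 - <<'E'
from rev import *
print(F(q0)[0],tryplace(q0))
E
```

```text
31.15 [-0.019 -0.389 -0.192  2.189 -0.051  0.849  0.013] [452.6  65.1 352.7] f [-0.6  0.2 -2.5]
[[-0.195, 0.864, 0.464], [0.98, 0.185, 0.067], [-0.028, 0.468, -0.883]] tilt 27.9 az 8.2
[452.73553273  65.07127214 352.7081777 ] (np.float64(7.0), [np.float64(3.0), np.float64(3.0), np.float64(4.5)], np.float64(0.0), array([-0.04,  0.11,  0.26,  2.24, -0.52,  0.39,  0.73]), np.float64(0.26))
```

```bash
cat > pl.py <<'E'
from rev import *
from w2t import conv
s=get_state(); M=R.from_rotvec(s["orientation"]).as_matrix()
r=roll_to(q0,ME); 
def info():
    T=M@REL.T; o=s["eef_pos"]-T@np.array([5,0,115.]); f=frame((0,0,0),4.5,0)[1]
    print("t",s["time"],"origin in seat",(f.T@(o-SE)).round(1),"yaw",np.degrees(np.arctan2(T[1,0],T[0,0])).round(1),"lean",np.degrees(np.arcsin(T[2,0])).round(1),"y-slope",np.degrees(np.arcsin(T[2,1])).round(1),"corners z",[(s["eef_pos"]+T@np.array([-5,y,-115.]))[2].round(1) for y in(-55,55)],"f",s["wrist_force"].round(1),"roll",r)
def tcp(xs,ys,zs,up=0,roll=0):
    T=(M@R.from_euler('z',roll,degrees=True).as_matrix())@REL.T; f=frame((0,0,0),4.5,0)[1]
    return SE+f@np.array([xs,ys,zs])+T@np.array([5,0,115.+up])
E
python3 - <<'E'
from pl import *
info(); a=tcp(8,0,0,190,r); b=tcp(8,0,0,130,r); print(a.round(1),b.round(1)); conv([a,b])
E
```

```text
t 31.15 origin in seat [-81.3 180.8 203.8] yaw 12.1 lean 27.9 y-slope -0.7 corners z [np.float64(249.5), np.float64(248.1)] f [-0.6  0.2 -2.5] roll 7.0
[ 468.  -124.9  316.4] [ 495.7 -119.8  263.5]
[ 467.99465676 -124.91495588  316.44720974] rows 4 calls 1 each [-0.188, -0.039, 0.027]
[ 495.69044813 -119.80713288  263.50808968] rows 2 calls 1 each [0.001, 0.0, 0.06]
```

arm_command([
  [[-0.047, -0.01, 0.007], 0, 0.0],
  [[-0.094, -0.02, 0.014], 2, 0.0],
  [[-0.141, -0.029, 0.02], 4.5, 0.0],
  [[-0.188, -0.039, 0.027], 7, 0.0],
  [[-0.188, -0.039, 0.027], 7, 0.0],
])

```text
time: 31.65
eef_pos: [468.1, -129.0, 314.1]
orientation: [1.898, 2.041, 0.538]
wrist_force: [-0.1, 0.0, -2.0]
width: 8.9
finger_force: 89.2
```

arm_command([
  [[0, 0, 0], 0, 0.0],
])

```text
time: 31.75
eef_pos: [469.1, -122.7, 315.1]
orientation: [1.888, 2.05, 0.542]
wrist_force: [-0.2, 0.9, -2.1]
width: 8.9
finger_force: 89.2
```

```bash
python3 - <<'E'
from pl import *
info(); b=tcp(8,0,0,60); c=tcp(8,0,0,15); conv([b,c]); q=goto(goto(q0,b,**K),c,**K); print(q.round(2))
E
python3 - <<'E'
from tab import *
from plant import get_state
from scipy.spatial.transform import Rotation as R
s=get_state(); M=R.from_rotvec(s["orientation"]).as_matrix(); c=s["eef_pos"]+40*M[:,2]; print("pred mid",c.round(1))
tabpose(200,c+[8,0,0],85)
E
```

```text
t 31.75 origin in seat [-79.5  -6.5 166.3] yaw 4.2 lean 27.9 y-slope 2.9 corners z [np.float64(208.6), np.float64(214.1)] f [-0.2  0.9 -2.1] roll 0.0
[ 528.17196793 -114.74979208  201.74195622] rows 3 calls 1 each [-0.001, -0.0, 0.128]
[ 548.90048853 -110.68723781  162.03800513] rows 1 calls 1 each [0.001, -0.0, 0.045]
[-0.06  0.09  0.3   2.23 -0.51  0.42  0.74]
pred mid [ 487.6 -119.8  279.8]
N 1281 n [0.883 0.067 0.464] yaw 4.3 lean 27.7 size [112. 151.] ang 3.4 mid [ 486.1 -119.6  281.5]
```

arm_command([
  [[0, 0, 0.043], 0, 0.0],
  [[0, 0, 0.086], 0, 0.0],
  [[0, 0, 0.128], 0, 0.0],
  [[0, 0, 0.128], 0, 0.0],
])

```text
time: 32.2
eef_pos: [529.0, -108.7, 198.3]
orientation: [1.883, 2.063, 0.538]
wrist_force: [-0.2, 0.3, -2.2]
width: 8.8
finger_force: 89.3
```

Run:
```python
from pl import *
info(); c=tcp(8,0,3,15); d=tcp(8,0,3,0); conv([c,d])
from plant import vision
from h import *
d=vision.snapshot("scene"); cv2.imwrite("pics/s7.png",cv2.resize(d["image"][140:265,260:400],None,fx=5,fy=4.8)[:,:,::-1])
```

```text
t 32.2 origin in seat [-19.4   3.   49.2] yaw 4.7 lean 27.5 y-slope 2.8 corners z [np.float64(91.5), np.float64(96.9)] f [-0.2  0.3 -2.2] roll 0.5
[ 549.70499704 -110.99418836  165.38571269] rows 1 calls 1 each [-0.005, 0.003, 0.038]
[ 556.52292829 -109.59962777  152.10783312] rows 1 calls 1 each [0.0, -0.0, 0.015]
```

View pics/s7.png

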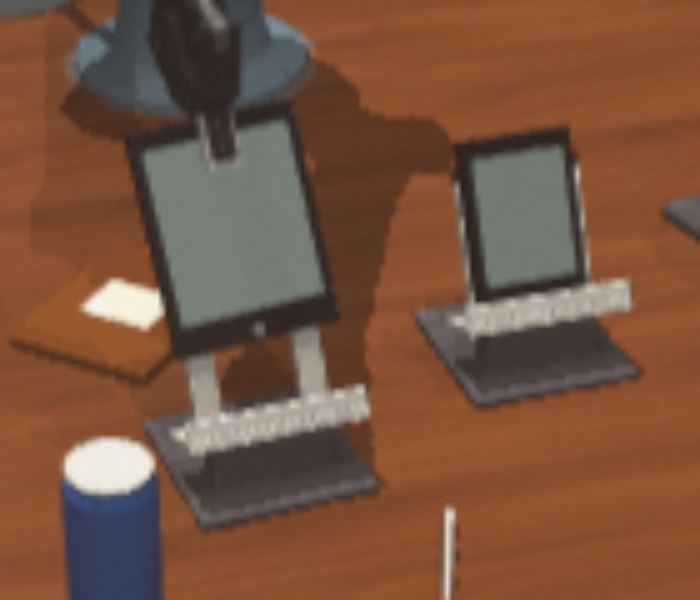

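The tablet hangs centred in front of the empty stand's prongs, with its lower edge around rows 320–350 and the lip around row 420. I'm lowering it.

arm_command([
  [[-0.003, 0.003, 0.018], 0, 0.0],
  [[-0.003, 0.003, 0.036], 0, 0.0],
  [[-0.003, 0.003, 0.036], 0, 0.0],
  [[-0.003, 0.003, 0.036], 0, 0.0],
], newtons=60)

```text
time: 32.65
eef_pos: [551.1, -112.9, 176.7]
orientation: [1.878, 2.049, 0.547]
wrist_force: [-0.4, 0.8, -2.0]
width: 8.8
finger_force: 89.3
```

Run:
```python
from pl import *
info()
```

```text
t 32.65 origin in seat [ 3.8 -3.3 28.2] yaw 4.5 lean 28.3 y-slope 2.7 corners z [np.float64(70.7), np.float64(75.8)] f [-0.4  0.8 -2. ] roll 0.0
```

arm_command([
  [[0, 0, 0.005], 0, 0.0],
  [[0, 0, 0.005], 0, 0.0],
])

```text
time: 32.85
eef_pos: [553.7, -113.2, 171.9]
orientation: [1.879, 2.048, 0.547]
wrist_force: [-0.3, 0.9, -2.0]
width: 9.0
finger_force: 89.4
```

arm_command([
  [[0, 0, 0.004], 0, 0.0],
  [[0, 0, 0.004], 0, 0.0],
])

```text
time: 33.05
eef_pos: [555.4, -113.0, 167.4]
orientation: [1.88, 2.049, 0.545]
wrist_force: [-0.0, 0.4, -3.4]
width: 8.9
finger_force: 89.3
```

Run:
```python
from pl import *
info()
```

```text
t 33.05 origin in seat [ 7.9 -3.9 18.9] yaw 4.4 lean 28.2 y-slope 2.7 corners z [np.float64(61.3), np.float64(66.4)] f [-0.   0.4 -3.4] roll 0.0
```

arm_command([
  [[0.003, -0.002, 0.004], 0, 0.0],
  [[0.003, -0.004, 0.007], 0, 0.0],
  [[0.003, -0.004, 0.007], 0, 0.0],
])

```text
time: 33.35
eef_pos: [554.0, -109.4, 158.3]
orientation: [1.881, 2.05, 0.544]
wrist_force: [-0.2, -0.0, -1.9]
width: 8.8
finger_force: 89.3
```

Run:
```python
from pl import *
info()
```

```text
t 33.35 origin in seat [ 6.7 -0.1  9.7] yaw 4.4 lean 28.1 y-slope 2.7 corners z [np.float64(52.2), np.float64(57.3)] f [-0.2 -0.  -1.9] roll 0.0
```

arm_command([
  [[0, -0.002, 0.003], 0, 0.0],
  [[0, -0.002, 0.003], 0, 0.0],
])

```text
time: 33.55
eef_pos: [554.1, -109.8, 155.2]
orientation: [1.881, 2.049, 0.544]
wrist_force: [0.4, 0.4, -2.2]
width: 8.5
finger_force: 89.3
```

arm_command([
  [[0, -0.001, 0.003], 0, 0.0],
  [[0, -0.001, 0.003], 0, 0.0],
])

```text
time: 33.75
eef_pos: [555.4, -109.6, 154.3]
orientation: [1.88, 2.048, 0.548]
wrist_force: [-8.8, 1.7, 10.3]
width: 8.9
finger_force: 91.7
```

Run:
```python
from pl import *
info()
```

```text
t 33.75 origin in seat [ 8.4 -0.3  5.9] yaw 4.4 lean 28.3 y-slope 2.7 corners z [np.float64(48.3), np.float64(53.5)] f [-8.8  1.7 10.3] roll 0.0
```

Contact: about 13 N along the ledge's normal, with the origin within limits. I'm holding briefly, easing it back onto the prongs, then opening.

arm_command([
  [[0, 0, 0], 0, 0.0],
  [[0, 0, 0], 0, 0.0],
  [[0, 0, 0], 0, 0.0],
], newtons=30)

```text
time: 34.05
eef_pos: [555.3, -109.6, 154.3]
orientation: [1.88, 2.048, 0.548]
wrist_force: [-7.9, 0.3, 8.8]
width: 8.9
finger_force: 91.5
```

arm_command([
  [[0, -0.002, 0], 0, 0.0],
  [[0, -0.003, 0], 0, 0.0],
  [[0, -0.003, 0], 0, 0.0],
])

```text
time: 34.35
eef_pos: [554.3, -109.7, 153.8]
orientation: [1.877, 2.046, 0.549]
wrist_force: [-4.4, 1.7, 7.6]
width: 8.9
finger_force: 90.9
```

Run:
```python
from pl import *
info()
```

```text
t 34.35 origin in seat [ 7.5 -0.5  5.5] yaw 4.4 lean 28.5 y-slope 2.6 corners z [np.float64(48.0), np.float64(53.1)] f [-4.4  1.7  7.6] roll 0.0
```

arm_command([
  [[0, 0, 0], 0, 0.014],
  [[0, 0, 0], 0, 0.018],
  [[0, 0, 0], 0, 0.022],
  [[0, 0, 0], 0, 0.026],
  [[0, 0, 0], 0, 0.03],
])

```text
time: 34.85
eef_pos: [552.5, -110.0, 151.3]
orientation: [1.88, 2.048, 0.545]
wrist_force: [-0.2, 0.7, 0.1]
width: 29.7
finger_force: 0.0
```

arm_command([
  [[0, 0, 0], 0, 0.07],
  [[0, 0, 0], 0, 0.07],
  [[0, 0, 0], 0, 0.07],
  [[0, 0, 0], 0, 0.07],
])

```text
time: 35.25
eef_pos: [552.4, -109.9, 151.4]
orientation: [1.88, 2.049, 0.545]
wrist_force: [-0.4, 0.1, 1.1]
width: 69.9
finger_force: 0.0
```

Run:
```python
from pl import *
info(); print(s["width"],s["finger_force"])
from tab import *
tabpose(60,np.array([575,-102,115.]),90)
d=vision.snapshot("wrist"); cv2.imwrite("pics/w8.png",d["image"][:,:,::-1])
```

```text
t 35.25 origin in seat [ 5.2 -0.5  2.8] yaw 4.4 lean 28.2 y-slope 2.7 corners z [np.float64(45.3), np.float64(50.4)] f [-0.4  0.1  1.1] roll 0.0
69.91782622436165 0.0
N 1158 n [0.876 0.078 0.476] yaw 5.1 lean 28.4 size [141. 112.] ang 89.6 mid [ 568.3 -102.8  120.6]
```

View pics/w8.png

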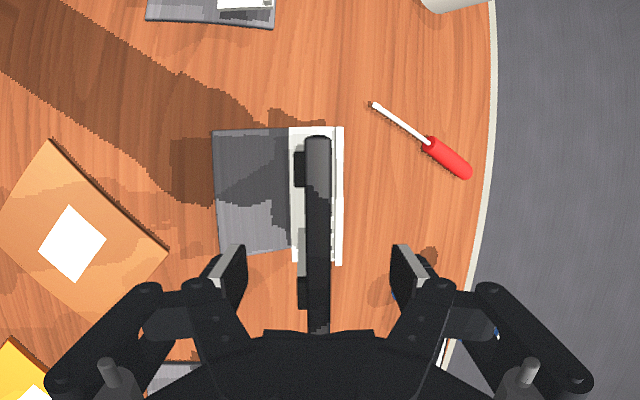

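The wrist view shows the tablet in the empty stand between the open fingers (columns 305–330), with the ledge's lip beside it. I'm withdrawing along the slope and checking the seating.

arm_command([
  [[0, 0, -0.03], 0, 0.07],
  [[0, 0, -0.07], 0, 0.07],
  [[0, 0, -0.11], 0, 0.07],
  [[0, 0, -0.15], 0, 0.07],
  [[0, 0, -0.15], 0, 0.07],
])

```text
time: 35.85
eef_pos: [484.1, -122.4, 290.4]
orientation: [1.874, 2.038, 0.553]
wrist_force: [0.9, -0.3, 0.0]
width: 69.8
finger_force: 0.0
```

```bash
cat > chk.py <<'E'
from tab import *
from plant import get_state
s=get_state(); print(s["time"],s["eef_pos"].round(0),s["wrist_force"].round(1),s["finger_force"])
d,mid=tabpose(55,np.array([575,-102,115.]),100); np.savez("fin.npz",**d)
# same measure on the tablet's original place for comparison
C=cloud(d); I=d["image"].astype(int)
n=None
T=vision.snapshot("top"); CT=cloud(T); J=T["image"].astype(int)
m=(np.linalg.norm(CT-[560,-102,130],axis=2)<90)&(J.max(2)-J.min(2)<45)&(J.sum(2)<450)&(CT[...,2]>60); P=CT[m]; c,n,N=plane(P,tol=4); n*=np.sign(n[0]); print("top cam lean",np.degrees(np.arcsin(n[2])).round(1),"yaw",np.degrees(np.arctan2(n[1],n[0])).round(1),"max z",np.percentile(P[:,2],98).round(1),N, "front plane x at z=49, y=-100:",c[0]-((49-c[2])*n[2]+(-100-c[1])*n[1])/n[0])
E
python3 chk.py
python3 - <<'E'
from h import *
d=load("fin.npz"); cv2.imwrite("pics/s9.png",cv2.resize(d["image"][140:265,260:400],None,fx=5,fy=4.8)[:,:,::-1])
E
```

```text
35.85 [ 484. -122.  290.] [ 0.9 -0.3  0. ] 0.0
N 1238 n [0.876 0.065 0.479] yaw 4.3 lean 28.6 size [112. 143.] ang 0.1 mid [ 568.7 -102.9  119.6]
top cam lean 28.8 yaw 5.0 max z 186.1 525 front plane x at z=49, y=-100: 615.8208823432318
```

View pics/s9.png

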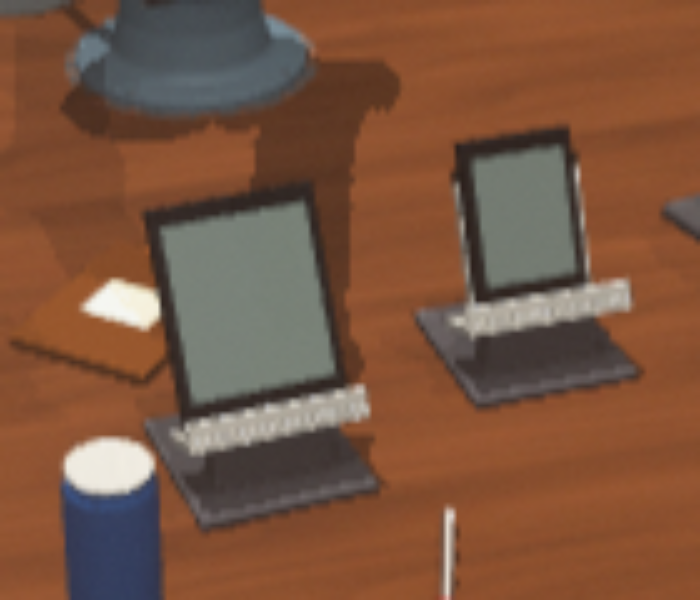

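The tablet stands level behind the lip, square within 1°. Its lean is about 28.7°, and its origin is about 8 mm forward and 4 mm up, all within limits. Handing in.

```bash
python3 -c "
from plant import workorder
print(workorder.close_job())"
```

```text
the job is handed in; nothing more can be done
None
```

I held the larger tablet against the hood for over 2 s, pressed in about 5.6 mm by the force reading, then set it down and released it in the empty stand; it leans about 28.7° rather than the original 25°, which is inside the 20–36° limit, and I handed the job in at about 36 s without seeing the verdict.

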